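Brush out the beakers and nest them away in the drawer

ROBOT

A 7-joint arm with a two-finger parallel gripper is mounted at the origin on the work surface. World frame = base frame: x ahead of the robot, y to its left, z up, the work surface at z = 0. Lengths are in m, angles in rad, forces in N, time in s.
With the tool pointing down it reaches from about 0.425 to 0.825 m from the base axis. Payload 3.6 kg.
Tool frame: the origin (TCP) lies at the very end of the fingers, on their centre line; the grasp point (between the pads) lies 19 mm behind it; z points along the fingers, y is the line along which they close (so a half turn about z gives the same grasp; the last joint's range is limited). The gripper opens to 93 mm and grips with 3 to 60 N. Pads are 15 mm wide; open, the fingers measure 128 mm over their backs; the gripper's body (75 mm by 188 mm) begins 65 mm behind the grasp point.
Start: joints at [1.28, 0.615, -0.013, 1.423, 0.008, 1.103, -0.04], TCP at [0.17, -0.627, 0.219] pointing down, gripper open.
Joint ranges: [-3.12, 3.12], [-0.3, 2.06], [-1.34, 1.32], [0.26, 2.42], [-1.36, 4.5], [0.01, 1.98], [-2.84, 2.84]. Speed limits (rad/s): [2.79, 2.79, 3.14, 3.14, 3.14, 3.14, 3.14].

INTERFACE

Orientations are given as a unit quaternion [x, y, z, w].
In Python, from cell import bot, capture, search_frame gives the robot as it stands.
- The arm moves only by the tool play_rows, never from a script. Its argument "rows" is a list of rows, each an object with "offset": the shift along the world's x, y, z scaled (see below), a list of three; "dr": the turn, a rotation vector about the world's x, y, z scaled (see below), a list of three; "claw": the opening, from 0 (shut) to 1 (fully open). In form: [{"offset": [tx, ty, tz], "dr": [wx, wy, wz], "claw": claw}, ...]. A call has 1 to 12 rows; each row is the pose to reach, as a shift and turn from the pose commanded when the call began, turning the shorter way round; what a row does not reach only later rows make up. The controller multiplies each number of a shift by 0.5 m and each number of a turn by pi rad. A row lasts 1/10 s, in which the tool goes at most 50 mm and 8.59 degrees, less where a joint would pass 70% of its speed; a pose out of reach is approached as far as the arm can. A call with a number of a shift or a turn outside -1 to 1 is refused whole. A call with a gripper value outside its range is refused whole. The fingers move at their own pace and stop on an object; "grip_force" is the grip in N (left out, the last holds). Time passes only in rows, so rows that repeat a pose let the fingers close. It gives the time, the measured TCP pose, the force, the opening and the grip force at its end, in the units of the state.
- bot.state(): the state, without advancing time (a new reading comes with each control period).
- capture(name): name is "scene" or "side" or "wrist"; returns a dict with "image" (420x560x3 uint8, blue, green, red), "mtx" (3x3 intrinsics, pixels), "eye" and "rotation" of the camera in the world; the wrist camera has in their place "mount" (4x4, takes a point from camera to tool coordinates, whose origin is the TCP and whose axes are the flange's). Camera axes: x right, y down, z forward; pixel columns grow to the right and rows downward; lengths in m; the calibration is good to about 2 mm. A picture is of the moment at which its call begins: read the wrist's pose just before it. There is no depth.
- bot.sign_off(): hands the job in; it is judged then, once.
Trained networks look in a picture, given as the dict that the camera call returned (one of the last four; its "shot" number tells which), for a name from the list of things; names that differ only in an ending like _2 or _b are one class to them, and where a whole thing is asked for, a point or a joint stands for the part that bears it (a point fixed in the world has none). Each returns a list of dicts, best first, with "conf" (0 to 1); they miss things now and then, are a little off and sometimes report something else, mostly with a low value. They report only what shows in the picture. A call takes as long as a camera call. They do not tell look-alikes from the thing itself.
- search_frame(picture, target): "bbox" ([left, top, right, bottom] in pixels, round what is visible of it).
The state is a dict: "time": time; "qpos": joint angles; "qvel": joint speeds; "tau": joint torques, N m; "ee_pos": TCP position; "orientation": TCP orientation; "force": force on the tool from outside, world axes, zero at the start; "wrist_torque": the same for the moment, N m; "finger_gap": finger opening in m; "gripper_force": force on a finger pad.
Only numpy, scipy, OpenCV 4.12 (cv2) and the standard library are available. Lean on these libraries where they do the work, as an engineer would, in place of code of your own. Each camera call takes 0.05 s, during which the arm holds its last target. There are 200 camera calls.

TASK

Tidy up after the practical: take the brush out of its pot and brush out the used beakers standing on the rubber mat, starting with the one nearest the brush pot and working along the row, each with at least two full strokes: right down to the bottom, up to near the rim, and down to the bottom again. Put the brush back in its pot, bristles down, and nest all the used beakers upright, one inside the other, in the clean beaker that stands in the drawer of the grey storage unit. Leave the drawer fully shut with the stack inside, and leave the other things on the bench where they are.

Things in the scene. Friction and masses are not known exactly. Their poses are not given: they have to be found in the camera images.
- cabinet: fixed benchtop storage unit in grey laminate, 260 mm deep (x), 250 mm wide (y), 215 mm high, origin at the middle of its front lower edge, its front facing its own -x; one deep drawer with a white front 18 mm thick set before that edge
- drawer (a joint): the drawer's opening in m: 0 shut, up to 0.19 fully open; it slides along the cabinet's own -x, takes about 2 N and stays where it is left. Inside it is 209 mm long and 210 mm wide, its floor 18 mm above the bench, side and back walls 78 mm above the bench; the white front panel reaches 209 mm above it
- drawer_handle (a point): middle of the drawer's steel bar handle: a level bar 12 mm thick and 120 mm long, across the front, 178 mm above the bench and 37 mm below the unit's top; the bar's centre stands 42 mm off the drawer front (36 mm free behind it). It can be pinched from above
- clean_beaker: the clean tapered white plastic beaker, 80 mm high, outside diameter 70 mm at the rim, 45 mm at the base, wall 3.5 mm, floor 4 mm, 60 g; origin at the centre of its underside, z to the mouth. Nested in another it stands 24 to 30 mm higher. It stands loose on the drawer floor near its middle line, about 90 mm behind the drawer front
- clean_beaker_in (a point): centre of the clean beaker's inside floor, 4 mm above its underside
- pot: white ceramic brush pot standing loose on the bench, 0.5 kg, straight round, 80 mm high, 64 mm outside (80 mm at its foot) and 52 mm inside diameter, beyond the end of the row of beakers; origin at the centre of its underside
- pot_in (a point): centre of the pot's inside floor, 8 mm above the bench
- brush: 230 mm bottle brush, 70 g, standing in the pot bristles down; origin at the centre of its bristle end, z towards the handle. Stiff bristle head 28 mm diameter from 0 to 86 mm, thin wire to 145 mm, black round handle 20 mm diameter to 216 mm, end knob 29 mm diameter to 230 mm
- brush_tip (a point): centre of the bristle end of the brush (its origin)
- brush_grip (a point): point on the axis of the brush handle to grip, 183 mm from the bristle end
- mat: flat dark rubber bench mat under the row of used beakers, 190 mm (x) by 340 mm (y), 3 mm thick, fixed; the row runs along its y, about 100 mm apart, the pot beyond its +y end
- reagent_jar: glass reagent jar with a blue cap, 58 mm diameter, 95 mm high, origin at its underside; not part of the job
- dropper_bottle: small dark red dropper bottle, 26 mm diameter, 75 mm high, origin at its underside; not part of the job
- tape_roll: roll of tape lying flat, 90 mm diameter, 24 mm high, origin at its underside; not part of the job
- beaker1: used tapered white plastic beaker, 80 mm high, outside diameter 70 mm at the rim, 45 mm at the base, wall 3.5 mm, floor 4 mm, 60 g; origin at the centre of its underside, z to the mouth. Nested in another it stands 24 to 30 mm higher. Number 1 in the row counted from the brush pot, if present (else None)
- beaker1_in (a point): centre of the inside floor of beaker1, 4 mm above its underside
- beaker2: used tapered white plastic beaker, 80 mm high, outside diameter 70 mm at the rim, 45 mm at the base, wall 3.5 mm, floor 4 mm, 60 g; origin at the centre of its underside, z to the mouth. Nested in another it stands 24 to 30 mm higher. Number 2 in the row counted from the brush pot, if present (else None)
- beaker2_in (a point): centre of the inside floor of beaker2, 4 mm above its underside
- beaker3: used tapered white plastic beaker, 80 mm high, outside diameter 70 mm at the rim, 45 mm at the base, wall 3.5 mm, floor 4 mm, 60 g; origin at the centre of its underside, z to the mouth. Nested in another it stands 24 to 30 mm higher. Number 3 in the row counted from the brush pot, if present (else None)
- beaker3_in (a point): centre of the inside floor of beaker3, 4 mm above its underside
Not all that is in view belongs to the job. Leave any orange look-alike of the brush alone.

How it is judged:
On the way, in this order (a step that is already met when the one before it is completed fails the run):
1. brush down to the bottom of the beaker nearest the brush pot (beaker1), tip within 14 mm of its inside floor (z of brush_tip in the frame of beaker1_in between -0.005 and 0.014 m and horizontal distance between brush_tip and beaker1_in below 0.022 m and angle between beaker1's own z axis and vertical below 0.5 rad), for 0.1 s.
2. brush drawn up at least half-way, tip more than 40 mm above the inside floor of beaker1 (z of brush_tip in the frame of beaker1_in above 0.04 m and angle between beaker1's own z axis and vertical below 0.5 rad), for 0.05 s.
3. brush down to the bottom of beaker1 a second time (all of step 1), for 0.1 s.
4. brush down to the bottom of the middle beaker (beaker2), tip within 14 mm of its inside floor (z of brush_tip in the frame of beaker2_in between -0.005 and 0.014 m and horizontal distance between brush_tip and beaker2_in below 0.022 m and angle between beaker2's own z axis and vertical below 0.5 rad), for 0.1 s.
5. brush drawn up at least half-way, tip more than 40 mm above the inside floor of beaker2 (z of brush_tip in the frame of beaker2_in above 0.04 m and angle between beaker2's own z axis and vertical below 0.5 rad), for 0.05 s.
6. brush down to the bottom of beaker2 a second time (all of step 4), for 0.1 s.
7. brush down to the bottom of the beaker furthest from the pot (beaker3), tip within 14 mm of its inside floor (z of brush_tip in the frame of beaker3_in between -0.005 and 0.014 m and horizontal distance between brush_tip and beaker3_in below 0.022 m and angle between beaker3's own z axis and vertical below 0.5 rad), for 0.1 s.
8. brush drawn up at least half-way, tip more than 40 mm above the inside floor of beaker3 (z of brush_tip in the frame of beaker3_in above 0.04 m and angle between beaker3's own z axis and vertical below 0.5 rad), for 0.05 s.
9. brush down to the bottom of beaker3 a second time (all of step 7), for 0.1 s.
At the end, for the whole second after the job is handed in: Drawer shut to within 6 mm; clean beaker upright on its floor; each used beaker nested above it, within 10 mm of its axis, tilt under 0.12 rad, underside 12 to 100 mm above its underside; brush bristles down in the pot, tip within 15 mm of its floor, lean under 0.35 rad; all at rest (value of joint drawer below 0.006 m and angle between each of clean_beaker, beaker1, beaker2, beaker3's own z axis and vertical below 0.12 rad and linear speed of each of clean_beaker, beaker1, beaker2, beaker3, brush below 0.02 m/s and z of clean_beaker in the frame of cabinet between 0.01 and 0.026 m and horizontal distance between each of beaker1, beaker2, beaker3 and clean_beaker below 0.01 m and z of beaker1 in the frame of clean_beaker between 0.012 and 0.1 m and z of beaker2 in the frame of clean_beaker between 0.012 and 0.1 m and z of beaker3 in the frame of clean_beaker between 0.012 and 0.1 m and horizontal distance between brush_tip and pot_in below 0.02 m and z of brush_tip in the frame of pot_in below 0.015 m and angle between brush's own z axis and vertical below 0.35 rad); the robot touches nothing.
It fails at once if the reagent jar, the dropper bottle or the tape roll is moved more than 30 mm (distance of any of reagent_jar, dropper_bottle, tape_roll from where it was at the start of the episode above 0.03 m).
Of beaker1, beaker2, beaker3 only 2 to 3 are there at a start; the rules pass over those that are not, and their reading is None.
At some moment in a run one of pot may be knocked a few centimetres aside while the robot is not near it.
Once in a run the grip may slacken for a moment while it holds something.
It also fails if it takes over 210 s, if anything falls off the work surface, if the arm or the gripper's body presses on something with over 40 N, if the wrist force passes 120 N, or if a joint passes its speed limit or range.

## Working session

There is one attempt and no reset: what is moved stays moved. The work goes in short steps, Python scripts to look and compute and a tool call to move; the robot and the scene stay as the last step left them, time stands still between calls to the robot, and variables do not carry over. Pictures are saved under pics/ and viewed, at most 14 in all, crops included, and the job is handed in when it is done.

Besides the shell and the picture viewer there is one more tool, called after ">>>" as name(argument=value, ...), one argument or row to a line, values as JSON. play_rows: Moves the arm, as the interface text tells. Shifts and turns lie within -1 to 1; 1 stands for 0.5 m of shift or pi rad of turn. Its arguments: {"type":"object","properties":{"rows":{"type":"array","items":{"type":"object","properties":{"offset":{"type":"array","items":{"type":"number","minimum":-1,"maximum":1}},"dr":{"type":"array","items":{"type":"number","minimum":-1,"maximum":1}},"claw":{"type":"number"}}}},"grip_force":{"type":"number"}},"required":["rows"]}

```bash
ls; mkdir -p pics
cat > h.py <<'E'
import numpy as np,cv2
from cell import bot,capture,search_frame
from scipy.spatial.transform import Rotation as R
def cam(name):
    s=bot.state(); p=capture(name)
    if name=="wrist":
        T=np.eye(4);T[:3,:3]=R.from_quat(s["orientation"]).as_matrix();T[:3,3]=s["ee_pos"]
        M=T@np.array(p["mount"]); p["E"],p["Rw"]=M[:3,3],M[:3,:3]
    else: p["E"],p["Rw"]=np.array(p["eye"]),np.array(p["rotation"])
    return p
def onz(p,u,v,z):
    d=p["Rw"]@np.linalg.solve(np.array(p["mtx"]),[u,v,1.]); return p["E"]+d*(z-p["E"][2])/d[2]
def proj(p,X):
    c=np.array(p["mtx"])@(p["Rw"].T@(np.array(X)-p["E"])); return c[:2]/c[2]
def find(p,names):
    for n in names:
        for d in search_frame(p,n)[:4]: print(n,round(d["conf"],2),np.round(d["bbox"]).astype(int).tolist())
def tri(a,ua,b,ub):
    A=[];B=[]
    for p,u in((a,ua),(b,ub)):
        d=p["Rw"]@np.linalg.solve(np.array(p["mtx"]),[u[0],u[1],1.]);d/=np.linalg.norm(d)
        Q=np.eye(3)-np.outer(d,d);A.append(Q);B.append(Q@p["E"])
    return np.linalg.lstsq(np.vstack(A),np.hstack(B),rcond=None)[0]
E
cat > a.py <<'E'
from h import *
s=bot.state();print(s)
for n in("scene","side"):
    p=cam(n);cv2.imwrite(f"pics/{n}0.png",p["image"]);print(n,p["E"],p["Rw"].tolist(),p["mtx"])
    find(p,["cabinet","drawer","drawer_handle","clean_beaker","pot","brush","brush_grip","mat","reagent_jar","dropper_bottle","tape_roll","beaker1"])
E
python3 a.py
```

```text
pics
{'time': 0.0, 'qpos': array([ 1.28049229,  0.61592332, -0.01263041,  1.42486037,  0.00812497,
        1.10338465, -0.04039101]), 'qvel': array([ 0.00033135, -0.00172016,  0.000344  ,  0.00178177,  0.0003775 ,
        0.00052304,  0.00055577]), 'tau': array([-1.86640714e-04, -4.58941483e+01,  2.09218659e-01, -1.65745676e+01,
       -6.10447791e-02,  2.04540754e-02,  2.19667104e-04]), 'ee_pos': array([ 0.16929883, -0.62676404,  0.21749124]), 'orientation': array([ 9.91306299e-01,  1.31568338e-01, -1.90641169e-04, -1.24806746e-03]), 'force': array([-0.25753784, -0.14403502,  0.42050537]), 'wrist_torque': array([ 0.0384049 ,  0.00835459, -0.03581249]), 'gripper_force': 0.0, 'finger_gap': 0.0932522842447157}
scene [ 1.23483293 -0.06331263  0.94932089] [0.7549571117151607, 0.5702805217596513, -0.20213516164464929, -0.252905639318568] [[383.45258523   0.         281.36845508]
 [  0.         383.45258523 207.63699471]
 [  0.           0.           1.        ]]
cabinet 0.8 [16, 209, 201, 376]
drawer 0.89 [87, 209, 203, 275]
drawer_handle 0.6 [88, 213, 202, 278]
drawer_handle 0.15 [328, 1
[... 1060 characters left out ...]
rawer 0.67 [214, 203, 242, 240]
drawer 0.6 [222, 100, 345, 204]
drawer_handle 0.76 [278, 123, 342, 200]
drawer_handle 0.37 [218, 203, 241, 242]
pot 0.74 [232, 317, 272, 382]
brush 0.96 [192, 285, 226, 412]
brush 0.7 [239, 245, 258, 341]
brush 0.61 [279, 120, 345, 202]
brush 0.6 [254, 299, 276, 419]
brush_grip 0.66 [236, 243, 256, 340]
brush_grip 0.63 [256, 300, 278, 420]
brush_grip 0.59 [195, 284, 225, 414]
mat 0.58 [258, 241, 369, 367]
reagent_jar 0.65 [216, 202, 240, 240]
dropper_bottle 0.63 [208, 229, 219, 254]
dropper_bottle 0.52 [219, 201, 243, 240]
tape_roll 0.96 [201, 261, 239, 299]
tape_roll 0.66 [278, 120, 342, 199]
beaker1 0.86 [293, 251, 331, 294]
beaker1 0.73 [272, 282, 311, 331]
```

```bash
sed -i 's/np.array(p\["rotation"\])/R.from_quat(p["rotation"]).as_matrix()/' h.py; python3 -c "
import cv2
a=cv2.imread('pics/scene0.png');b=cv2.imread('pics/side0.png')
cv2.imwrite('pics/s1.png',cv2.resize(a[100:400,0:440],None,fx=1.8,fy=1.8,interpolation=cv2.INTER_CUBIC))
cv2.imwrite('pics/s2.png',cv2.resize(b[90:420,170:400],None,fx=1.8,fy=1.8,interpolation=cv2.INTER_CUBIC))"
```

```text
(no output)
```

View pics/s1.png

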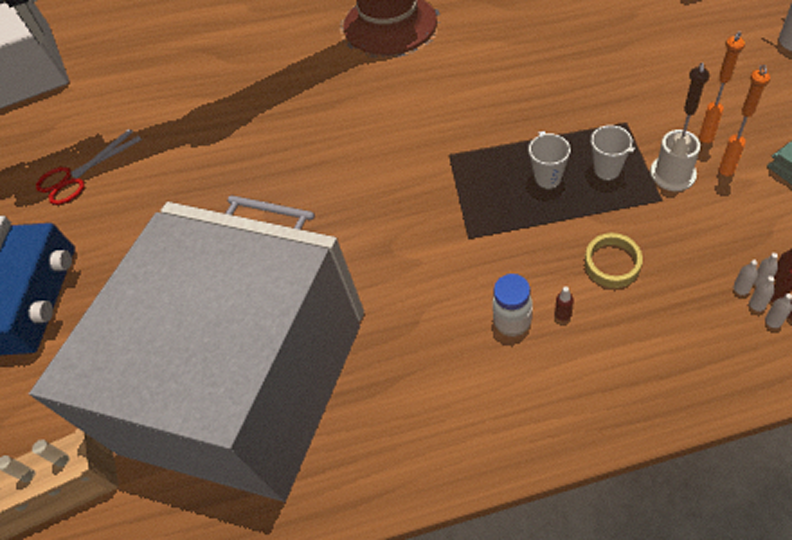

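View pics/s2.png

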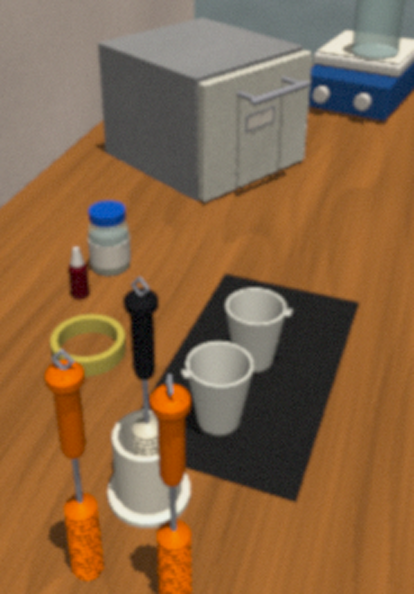

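```bash
cat > b.py <<'E'
from h import *
a=cam("scene");b=cam("side")
S=lambda u,v:(u/1.8,v/1.8+100)
T=lambda u,v:(u/1.8+170,v/1.8+90)
for n,u,v,z in[("b1",(611,138),(220,363),.083),("b2",(549,146),(256,307),.083),("pot",(679,146),(145,437),.08),("knob",(699,73),(141,301),.23),("hL",(231,201),(310,84),.178),("hR",(309,214),(243,99),.178),("jar",(512,285),(107,209),.095),("tape",(613,258),(88,341),.024)]:
    print(n,tri(a,S(*u),b,T(*v)).round(3),onz(a,*S(*u),z).round(3),onz(b,*T(*v),z).round(3))
print("mat",[onz(a,*S(*c),.003).round(3)[:2].tolist() for c in[(450,155),(469,238),(660,201),(627,124)]])
print("front",[onz(a,*S(*c),.209).round(3)[:2].tolist() for c in[(163,206),(334,241)]])
print("cabtop",[onz(a,*S(*c),.215).round(3)[:2].tolist() for c in[(163,214),(331,249),(235,448),(32,395)]])
print("orange",onz(a,*S(709,141),0.0).round(3),onz(a,*S(725,175),0.0).round(3))
E
python3 b.py
```

```text
b1 [0.519 0.303 0.084] [0.519 0.304 0.083] [0.518 0.302 0.083]
b2 [0.507 0.198 0.083] [0.507 0.198 0.083] [0.506 0.198 0.083]
pot [0.559 0.411 0.073] [0.565 0.408 0.08 ] [0.555 0.416 0.08 ]
knob [0.554 0.415 0.232] [0.553 0.416 0.23 ] [0.555 0.411 0.23 ]
hL [ 0.548 -0.298  0.173] [ 0.559 -0.293  0.178] [ 0.543 -0.293  0.178]
hR [ 0.624 -0.185  0.185] [ 0.613 -0.189  0.178] [ 0.63  -0.193  0.178]
jar [0.753 0.063 0.096] [0.753 0.064 0.095] [0.753 0.061 0.095]
tape [0.704 0.242 0.016] [0.71  0.241 0.024] [0.698 0.25  0.024]
mat [[0.409, 0.043], [0.596, 0.034], [0.613, 0.366], [0.428, 0.379]]
front [[0.569, -0.373], [0.691, -0.157]]
cabtop [[0.588, -0.37], [0.706, -0.161], [0.93, -0.288], [0.808, -0.505]]
orange [ 0.508  0.509 -0.   ] [0.59 0.5  0.  ]
```

>>> play_rows(
  rows=[
    {"offset": [0.56, 0.75, 0.28], "dr": [0, 0, 0.3], "claw": 0.6},
    {"offset": [0.56, 0.75, 0.28], "dr": [0, 0, 0.3], "claw": 0.6},
    {"offset": [0.56, 0.75, 0.28], "dr": [0, 0, 0.3], "claw": 0.6},
    {"offset": [0.56, 0.75, 0.28], "dr": [0, 0, 0.3], "claw": 0.6},
    {"offset": [0.56, 0.75, 0.28], "dr": [0, 0, 0.3], "claw": 0.6},
    {"offset": [0.56, 0.75, 0.28], "dr": [0, 0, 0.3], "claw": 0.6},
    {"offset": [0.56, 0.75, 0.28], "dr": [0, 0, 0.3], "claw": 0.6},
    {"offset": [0.56, 0.75, 0.28], "dr": [0, 0, 0.3], "claw": 0.6},
    {"offset": [0.56, 0.75, 0.28], "dr": [0, 0, 0.3], "claw": 0.6},
    {"offset": [0.56, 0.75, 0.28], "dr": [0, 0, 0.3], "claw": 0.6},
    {"offset": [0.56, 0.75, 0.28], "dr": [0, 0, 0.3], "claw": 0.6},
    {"offset": [0.56, 0.75, 0.28], "dr": [0, 0, 0.3], "claw": 0.6},
  ],
)

```text
time: 2.6
ee_pos: [0.4497, -0.2521, 0.3588]
orientation: [0.823, 0.568, -0.0, 0.0]
force: [0.3, -0.7, -0.1]
finger_gap: 0.0556
gripper_force: 0.0
```

```bash
cat > c.py <<'E'
from h import *
a=cam("scene");b=cam("side")
S=lambda u,v:(u/1.8,v/1.8+100)
T=lambda u,v:(u/1.8+170,v/1.8+90)
for n,u,v in[("hb",(689,113),(144,377)),("wire",(685,138),(147,415))]: print(n,tri(a,S(*u),b,T(*v)).round(3))
for n,u,v in[("l1",(632,149),(187,373)),("l2",(541,133),(288,311))]:print(n,onz(a,*S(*u),.08).round(3),onz(b,*T(*v),.08).round(3))
E
python3 c.py
```

```text
hb [0.556 0.414 0.149]
wire [0.56  0.412 0.098]
l1 [0.55 0.33 0.08] [0.547 0.323 0.08 ]
l2 [0.472 0.195 0.08 ] [0.471 0.19  0.08 ]
```

>>> play_rows(
  rows=[
    {"offset": [0.21, 1.0, 0], "dr": [0, 0, 0.117], "claw": 0.6},
    {"offset": [0.21, 1.0, 0], "dr": [0, 0, 0.117], "claw": 0.6},
    {"offset": [0.21, 1.0, 0], "dr": [0, 0, 0.117], "claw": 0.6},
    {"offset": [0.21, 1.0, 0], "dr": [0, 0, 0.117], "claw": 0.6},
    {"offset": [0.21, 1.0, 0], "dr": [0, 0, 0.117], "claw": 0.6},
    {"offset": [0.21, 1.0, 0], "dr": [0, 0, 0.117], "claw": 0.6},
    {"offset": [0.21, 1.0, 0], "dr": [0, 0, 0.117], "claw": 0.6},
    {"offset": [0.21, 1.0, 0], "dr": [0, 0, 0.117], "claw": 0.6},
    {"offset": [0.21, 1.0, 0], "dr": [0, 0, 0.117], "claw": 0.6},
    {"offset": [0.21, 1.0, 0], "dr": [0, 0, 0.117], "claw": 0.6},
    {"offset": [0.21, 1.0, 0], "dr": [0, 0, 0.117], "claw": 0.6},
    {"offset": [0.21, 1.0, 0], "dr": [0, 0, 0.117], "claw": 0.6},
  ],
)

```text
time: 3.9
ee_pos: [0.5545, 0.248, 0.3573]
orientation: [0.706, 0.709, -0.001, -0.001]
force: [-0.0, -1.4, -0.4]
finger_gap: 0.0556
gripper_force: 0.0
```

>>> play_rows(
  rows=[
    {"offset": [0, 0.333, 0], "claw": 0.6},
    {"offset": [0, 0.333, 0], "claw": 0.6},
    {"offset": [0, 0.333, 0], "claw": 0.6},
    {"offset": [0, 0.333, 0], "claw": 0.6},
    {"offset": [0, 0.333, 0], "claw": 0.6},
    {"offset": [0, 0.333, 0], "claw": 0.6},
  ],
)

```text
schema error: expected keys offset, dr, claw
```

```bash
cat > d.py <<'E'
from h import *
s=bot.state();print(s["time"],s["qpos"].round(2))
a=cam("scene");find(a,["pot","brush"]);w=cam("wrist");find(w,["pot","brush"])
cv2.imwrite("pics/w1.png",np.hstack([w["image"][:,:],cv2.resize(a["image"][120:330,250:460],(420,420))[:,:240]]))
for z,c in((.23,(.554,.415)),(.08,(.56,.411)),(.19,(.555,.4145))): print(proj(w,[*c,z]),proj(a,[*c,z]))
E
python3 d.py
```

```text
3.9 [-0.12  0.51 -0.58  1.3   0.27  1.42 -0.69]
pot 0.76 [364, 171, 390, 207]
pot 0.22 [295, 173, 319, 203]
brush 0.96 [387, 117, 413, 178]
brush 0.61 [375, 138, 393, 186]
brush 0.57 [397, 135, 430, 198]
pot 0.92 [254, 12, 308, 78]
pot 0.25 [260, 0, 294, 61]
brush 0.61 [330, 368, 355, 389]
brush 0.52 [226, 100, 277, 156]
[276.78208896  -9.66022721] [387.94160103 140.81207745]
[282.32094001  37.22504379] [377.51588813 179.58356889]
[278.13422266   6.63633429] [385.03930712 151.77333373]
```

View pics/w1.png

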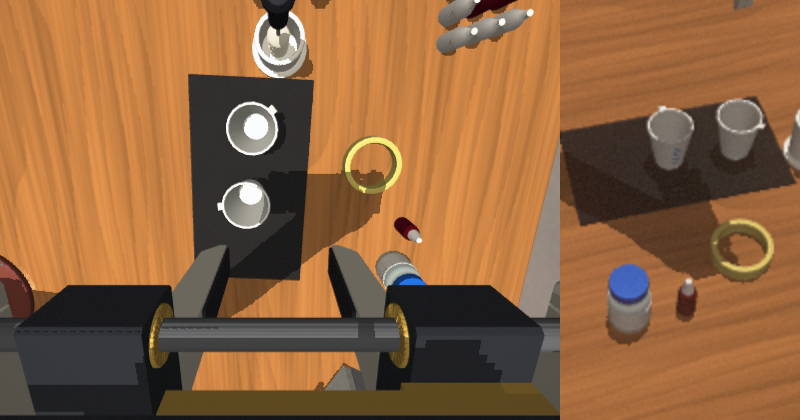

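>>> play_rows(
  rows=[
    {"offset": [0, 0.333, 0], "dr": [0, 0, 0], "claw": 0.6},
    {"offset": [0, 0.333, 0], "dr": [0, 0, 0], "claw": 0.6},
    {"offset": [0, 0.333, 0], "dr": [0, 0, 0], "claw": 0.6},
    {"offset": [0, 0.333, 0], "dr": [0, 0, 0], "claw": 0.6},
    {"offset": [0, 0.333, 0], "dr": [0, 0, 0], "claw": 0.6},
    {"offset": [0, 0.333, 0], "dr": [0, 0, 0], "claw": 0.6},
    {"offset": [0, 0.333, -0.2], "dr": [0, 0, 0], "claw": 0.6},
    {"offset": [0, 0.333, -0.2], "dr": [0, 0, 0], "claw": 0.6},
    {"offset": [0, 0.333, -0.28], "dr": [0, 0, 0], "claw": 0.6},
    {"offset": [0, 0.333, -0.36], "dr": [0, 0, 0], "claw": 0.6},
    {"offset": [0, 0.333, -0.37], "dr": [0, 0, 0], "claw": 0.6},
    {"offset": [0, 0.333, -0.37], "dr": [0, 0, 0], "claw": 0.6},
  ],
)

```text
time: 5.4
ee_pos: [0.5558, 0.4116, 0.1739]
orientation: [0.707, 0.707, -0.001, 0.001]
force: [-0.8, 0.0, 0.8]
finger_gap: 0.0557
gripper_force: 0.0
```

>>> play_rows(
  grip_force=25,
  rows=[
    {"offset": [0, 0, 0], "dr": [0, 0, 0], "claw": 0},
    {"offset": [0, 0, 0], "dr": [0, 0, 0], "claw": 0},
    {"offset": [0, 0, 0], "dr": [0, 0, 0], "claw": 0},
    {"offset": [0, 0, 0], "dr": [0, 0, 0], "claw": 0},
    {"offset": [0, 0, 0], "dr": [0, 0, 0], "claw": 0},
    {"offset": [0, 0, 0], "dr": [0, 0, 0], "claw": 0},
  ],
)

```text
time: 6.0
ee_pos: [0.5549, 0.4148, 0.175]
orientation: [0.706, 0.708, 0.001, -0.0]
force: [-0.5, 0.4, 4.3]
finger_gap: 0.0285
gripper_force: 25.0
```

```bash
cat > e.py <<'E'
from h import *
w=cam("scene");cv2.imwrite("pics/t.png",cv2.resize(w["image"][90:240,260:460],None,fx=3,fy=3,interpolation=cv2.INTER_CUBIC))
w=cam("side");cv2.imwrite("pics/t2.png",cv2.resize(w["image"][180:420,170:340],None,fx=2.5,fy=2.5,interpolation=cv2.INTER_CUBIC))
E
python3 e.py
```

```text
(no output)
```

View pics/t2.png

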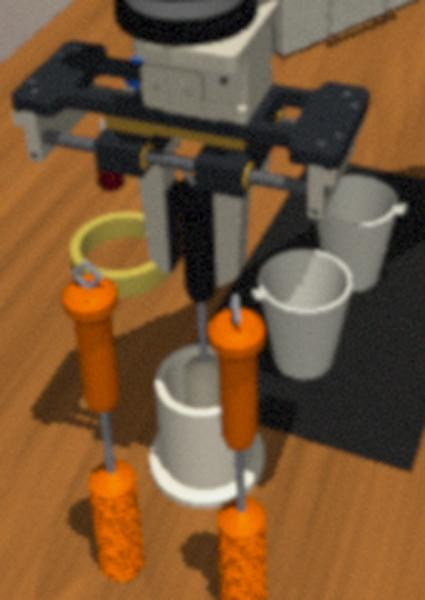

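>>> play_rows(
  rows=[
    {"offset": [0, 0, 0], "dr": [0, 0, 0], "claw": 0},
    {"offset": [0, 0, 0], "dr": [0, 0, 0], "claw": 0},
    {"offset": [0, 0, 0], "dr": [0, 0, 0], "claw": 0},
  ],
)

```text
time: 6.4
ee_pos: [0.555, 0.4148, 0.1749]
orientation: [0.706, 0.708, 0.001, -0.0]
force: [1.1, 0.1, 6.2]
finger_gap: 0.0283
gripper_force: 25.0
```

```bash
python3 -c "
from h import *
s=bot.state();print(s)"; python3 e.py
```

```text
{'time': 6.4, 'qpos': array([-0.40431109,  0.77142445, -0.5315457 ,  1.32883432,  0.39858564,
        1.14400395, -0.9718612 ]), 'qvel': array([-0.00190069,  0.00175523, -0.00019316, -0.00114453, -0.00204453,
        0.00013626, -0.0013622 ]), 'tau': array([ 1.43452344e-02, -4.61838269e+01, -5.34087896e+00, -1.40182954e+01,
       -9.15334036e-03, -1.18760043e-01, -5.31050864e-04]), 'ee_pos': array([0.55496869, 0.41476151, 0.17494641]), 'orientation': array([ 7.06033863e-01,  7.08176952e-01,  1.25920731e-03, -5.46693124e-05]), 'force': array([1.09904242, 0.06202088, 6.23733279]), 'wrist_torque': array([ 0.01682138, -0.06845806, -0.03736067]), 'gripper_force': 24.99915987253189, 'finger_gap': 0.028337249943646576}
```

View pics/t.png

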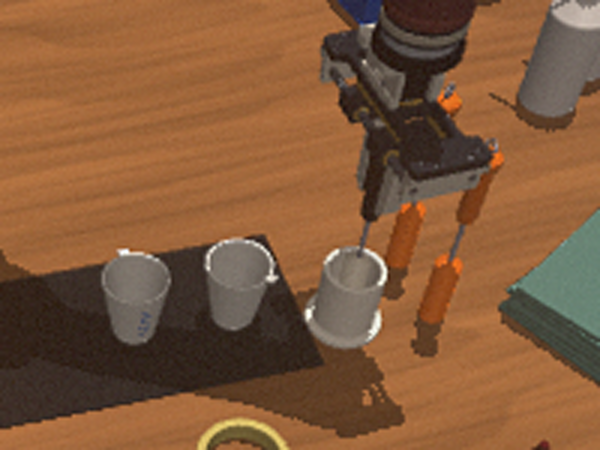

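>>> play_rows(
  rows=[
    {"offset": [0, 0, 0], "dr": [0, 0, 0], "claw": 0.45},
    {"offset": [0, 0, 0], "dr": [0, 0, 0], "claw": 0.45},
    {"offset": [0, 0, -0.022], "dr": [0, 0, 0], "claw": 0.45},
    {"offset": [0, 0, -0.022], "dr": [0, 0, 0], "claw": 0.45},
    {"offset": [0, 0, -0.022], "dr": [0, 0, 0], "claw": 0},
    {"offset": [0, 0, -0.022], "dr": [0, 0, 0], "claw": 0},
    {"offset": [0, 0, -0.022], "dr": [0, 0, 0], "claw": 0},
    {"offset": [0, 0, -0.022], "dr": [0, 0, 0], "claw": 0},
    {"offset": [0, 0, -0.022], "dr": [0, 0, 0], "claw": 0},
    {"offset": [0, 0, -0.022], "dr": [0, 0, 0], "claw": 0},
  ],
)

```text
time: 7.5
ee_pos: [0.5545, 0.414, 0.1626]
orientation: [0.706, 0.708, -0.0, -0.0]
force: [-0.5, 0.7, -1.5]
finger_gap: 0.0259
gripper_force: 2.5
```

>>> play_rows(
  rows=[
    {"offset": [0, 0, 0], "dr": [0, 0, 0], "claw": 0},
    {"offset": [0, 0, 0], "dr": [0, 0, 0], "claw": 0},
    {"offset": [0, 0, 0], "dr": [0, 0, 0], "claw": 0},
    {"offset": [0, 0, 0], "dr": [0, 0, 0], "claw": 0},
  ],
)

```text
time: 7.9
ee_pos: [0.5545, 0.414, 0.1626]
orientation: [0.706, 0.708, -0.0, -0.0]
force: [0.3, 0.4, -1.3]
finger_gap: 0.0256
gripper_force: 25.0
```

>>> play_rows(
  grip_force=40,
  rows=[
    {"offset": [0, 0, 0.02], "dr": [0, 0, 0], "claw": 0},
    {"offset": [0, 0, 0.05], "dr": [0, 0, 0], "claw": 0},
    {"offset": [0, 0, 0.1], "dr": [0, 0, 0], "claw": 0},
    {"offset": [0, 0, 0.2], "dr": [0, 0, 0], "claw": 0},
    {"offset": [0, 0, 0.24], "dr": [0, 0, 0], "claw": 0},
    {"offset": [0, 0, 0.24], "dr": [0, 0, 0], "claw": 0},
  ],
)

```text
time: 8.5
ee_pos: [0.5556, 0.4163, 0.2892]
orientation: [0.706, 0.708, 0.006, -0.0]
force: [-0.3, 0.1, -1.0]
finger_gap: 0.0251
gripper_force: 40.0
```

```bash
cat > f.py <<'E'
from h import *
s=bot.state();print(s["ee_pos"],s["finger_gap"])
i=[]
for n,(x,y,c) in(("scene",(310,60,110)),("side",(150,120,230))):
    p=cam(n);i.append(cv2.resize(p["image"][y:y+(180 if n=="scene" else 290),x:x+c],(400,600 if n=='side' else 600),interpolation=cv2.INTER_CUBIC))
    print(n,[proj(p,np.array(s["ee_pos"])+[0,0,z]).round(1).tolist() for z in(0,-.154)])
cv2.imwrite("pics/g.png",np.hstack(i))
E
python3 f.py
```

```text
[0.5556352  0.41627884 0.28921889] 0.02512421967810466
scene [[393.3, 124.1], [382.0, 165.5]]
side [[244.8, 224.8], [249.1, 307.7]]
```

View pics/g.png

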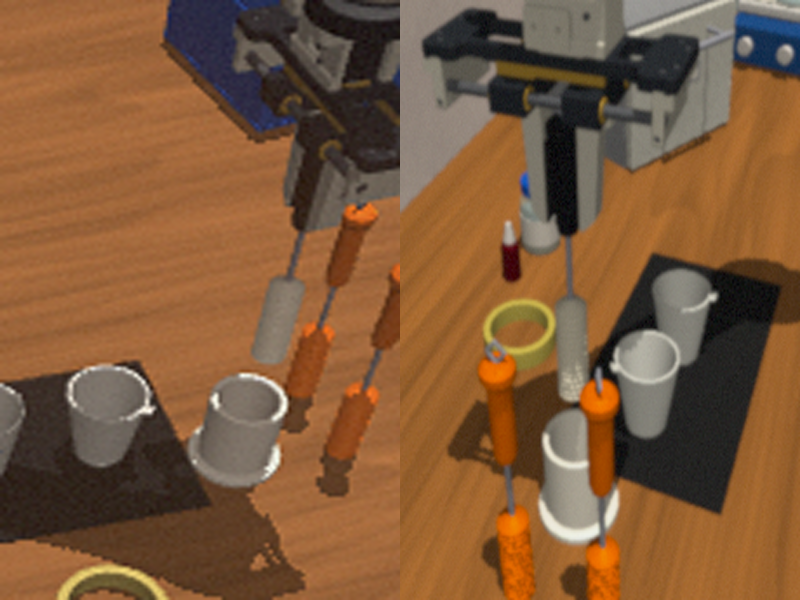

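```bash
python3 -c "
from h import *
a=cam('scene');b=cam('side')
print(tri(a,(384.2,166.5),b,(249.5,311)), bot.state()['ee_pos'])
print(tri(a,(310+297*.275,60+255*.3),b,(150+170*.575,120+262*.483)))"
```

```text
[0.55561157 0.42158951 0.13150285] [0.55398454 0.4131905  0.28104879]
[0.55653478 0.41674586 0.25045624]
```

>>> play_rows(
  rows=[
    {"offset": [-0.03, -0.09, 0], "dr": [0, 0, 0], "claw": 0},
    {"offset": [-0.06, -0.18, 0], "dr": [0, 0, 0], "claw": 0},
    {"offset": [-0.074, -0.225, 0], "dr": [0, 0, 0], "claw": 0},
    {"offset": [-0.074, -0.225, 0], "dr": [0, 0, 0], "claw": 0},
    {"offset": [-0.074, -0.225, 0], "dr": [0, 0, 0], "claw": 0},
    {"offset": [-0.074, -0.225, -0.06], "dr": [0, 0, 0], "claw": 0},
    {"offset": [-0.074, -0.225, -0.12], "dr": [0, 0, 0], "claw": 0},
    {"offset": [-0.074, -0.225, -0.18], "dr": [0, 0, 0], "claw": 0},
    {"offset": [-0.074, -0.225, -0.22], "dr": [0, 0, 0], "claw": 0},
    {"offset": [-0.074, -0.225, -0.236], "dr": [0, 0, 0], "claw": 0},
    {"offset": [-0.074, -0.225, -0.236], "dr": [0, 0, 0], "claw": 0},
    {"offset": [-0.074, -0.225, -0.236], "dr": [0, 0, 0], "claw": 0},
  ],
)

```text
time: 9.9
ee_pos: [0.5178, 0.3029, 0.1652]
orientation: [0.706, 0.709, 0.001, -0.0]
force: [1.2, 0.7, 0.6]
finger_gap: 0.0252
gripper_force: 40.0
```

```bash
cat > g.py <<'E'
from h import *
s=bot.state();print(s["ee_pos"],s["finger_gap"],s["force"])
i=[]
for n,(x,y,w,h) in(("scene",(250,90,200,150)),("side",(200,160,200,150))):
    p=cam(n);i.append(cv2.resize(p["image"][y:y+h,x:x+w],(400,300),interpolation=cv2.INTER_CUBIC))
cv2.imwrite("pics/h.png",np.hstack(i))
E
python3 g.py
```

```text
[0.51776649 0.30289428 0.16522528] 0.025200849842191318 [1.15891063 0.74385044 0.61133655]
```

View pics/h.png

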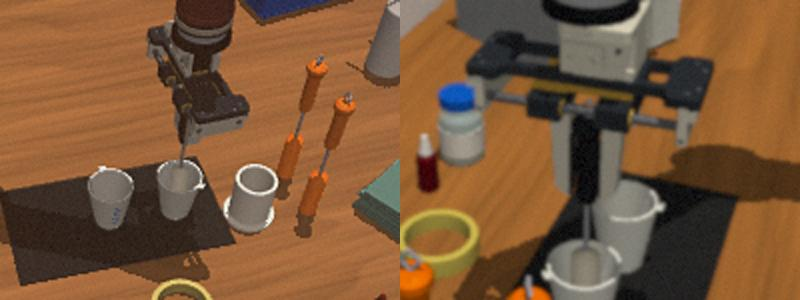

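>>> play_rows(
  rows=[
    {"offset": [0, 0, 0.07], "dr": [0, 0, 0], "claw": 0},
    {"offset": [0, 0, 0.13], "dr": [0, 0, 0], "claw": 0},
    {"offset": [0, 0, 0.13], "dr": [0, 0, 0], "claw": 0},
    {"offset": [0, 0, 0.13], "dr": [0, 0, 0], "claw": 0},
    {"offset": [0, 0, 0.06], "dr": [0, 0, 0], "claw": 0},
    {"offset": [0, 0, 0.01], "dr": [0, 0, 0], "claw": 0},
    {"offset": [0, 0, -0.008], "dr": [0, 0, 0], "claw": 0},
    {"offset": [0, 0, -0.008], "dr": [0, 0, 0], "claw": 0},
    {"offset": [0, 0, -0.008], "dr": [0, 0, 0], "claw": 0},
    {"offset": [0, 0, -0.008], "dr": [0, 0, 0], "claw": 0},
  ],
)

```text
time: 11.0
ee_pos: [0.5173, 0.3011, 0.1602]
orientation: [0.706, 0.708, -0.001, -0.0]
force: [0.3, 0.4, -0.4]
finger_gap: 0.0251
gripper_force: 40.0
```

>>> play_rows(
  rows=[
    {"offset": [0, 0, -0.006], "dr": [0, 0, 0], "claw": 0},
    {"offset": [0, 0, -0.006], "dr": [0, 0, 0], "claw": 0},
    {"offset": [0, 0, -0.006], "dr": [0, 0, 0], "claw": 0},
  ],
)

```text
time: 11.3
ee_pos: [0.5181, 0.3027, 0.1596]
orientation: [0.706, 0.708, 0.002, 0.0]
force: [-1.1, -0.3, 7.3]
finger_gap: 0.0251
gripper_force: 40.0
```

>>> play_rows(
  rows=[
    {"offset": [0, 0, -0.006], "dr": [0, 0, 0], "claw": 0},
    {"offset": [0, 0, -0.006], "dr": [0, 0, 0], "claw": 0},
    {"offset": [0, 0, -0.006], "dr": [0, 0, 0], "claw": 0},
  ],
)

```text
time: 11.6
ee_pos: [0.5196, 0.3044, 0.1594]
orientation: [0.706, 0.708, 0.005, 0.001]
force: [-0.9, -1.7, 17.3]
finger_gap: 0.025
gripper_force: 40.0
```

>>> play_rows(
  rows=[
    {"offset": [0, 0, 0.08], "dr": [0, 0, 0], "claw": 0},
    {"offset": [0, 0, 0.16], "dr": [0, 0, 0], "claw": 0},
    {"offset": [0, 0, 0.23], "dr": [0, 0, 0], "claw": 0},
    {"offset": [0, 0, 0.23], "dr": [0, 0, 0], "claw": 0},
    {"offset": [-0.01, -0.09, 0.23], "dr": [0, 0, 0], "claw": 0},
    {"offset": [-0.023, -0.18, 0.23], "dr": [0, 0, 0], "claw": 0},
    {"offset": [-0.023, -0.208, 0.23], "dr": [0, 0, 0], "claw": 0},
    {"offset": [-0.023, -0.208, 0.23], "dr": [0, 0, 0], "claw": 0},
    {"offset": [-0.023, -0.208, 0.23], "dr": [0, 0, 0], "claw": 0},
    {"offset": [-0.023, -0.208, 0.18], "dr": [0, 0, 0], "claw": 0},
    {"offset": [-0.023, -0.208, 0.12], "dr": [0, 0, 0], "claw": 0},
    {"offset": [-0.023, -0.208, 0.12], "dr": [0, 0, 0], "claw": 0},
  ],
)

```text
time: 12.8
ee_pos: [0.5032, 0.1983, 0.2111]
orientation: [0.705, 0.71, -0.004, -0.002]
force: [-0.4, -1.3, -0.3]
finger_gap: 0.0251
gripper_force: 40.0
```

>>> play_rows(
  rows=[
    {"offset": [0, 0, -0.06], "dr": [0, 0, 0], "claw": 0},
    {"offset": [0, 0, -0.1], "dr": [0, 0, 0], "claw": 0},
    {"offset": [0, 0, -0.106], "dr": [0, 0, 0], "claw": 0},
    {"offset": [0, 0, -0.106], "dr": [0, 0, 0], "claw": 0},
    {"offset": [0, 0, -0.106], "dr": [0, 0, 0], "claw": 0},
    {"offset": [0, 0, -0.106], "dr": [0, 0, 0], "claw": 0},
  ],
)

```text
time: 13.4
ee_pos: [0.5068, 0.1984, 0.1631]
orientation: [0.706, 0.708, 0.001, 0.0]
force: [0.3, -0.2, 0.5]
finger_gap: 0.0252
gripper_force: 40.0
```

```bash
python3 g.py
```

```text
[0.50679985 0.19837857 0.16308336] 0.02519778933324524 [ 0.2956585  -0.23094217  0.49018111]
```

View pics/h.png

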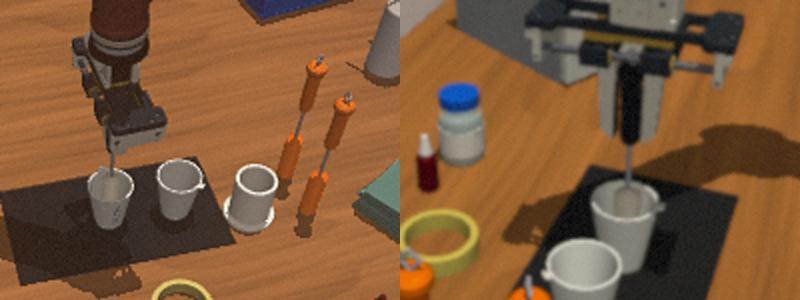

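>>> play_rows(
  rows=[
    {"offset": [0, 0, 0.07], "dr": [0, 0, 0], "claw": 0},
    {"offset": [0, 0, 0.13], "dr": [0, 0, 0], "claw": 0},
    {"offset": [0, 0, 0.13], "dr": [0, 0, 0], "claw": 0},
    {"offset": [0, 0, 0.13], "dr": [0, 0, 0], "claw": 0},
    {"offset": [0, 0, 0.06], "dr": [0, 0, 0], "claw": 0},
    {"offset": [0, 0, 0.01], "dr": [0, 0, 0], "claw": 0},
    {"offset": [0, 0, -0.005], "dr": [0, 0, 0], "claw": 0},
    {"offset": [0, 0, -0.009], "dr": [0, 0, 0], "claw": 0},
    {"offset": [0, 0, -0.01], "dr": [0, 0, 0], "claw": 0},
    {"offset": [0, 0, -0.01], "dr": [0, 0, 0], "claw": 0},
  ],
)

```text
time: 14.5
ee_pos: [0.5067, 0.1986, 0.1583]
orientation: [0.706, 0.708, 0.001, 0.0]
force: [-0.7, 0.3, 9.9]
finger_gap: 0.0251
gripper_force: 40.0
```

>>> play_rows(
  rows=[
    {"offset": [0, 0, 0.08], "dr": [0, 0, 0], "claw": 0},
    {"offset": [0, 0, 0.16], "dr": [0, 0, 0], "claw": 0},
    {"offset": [0, 0, 0.234], "dr": [0, 0, 0], "claw": 0},
    {"offset": [0, 0, 0.234], "dr": [0, 0, 0], "claw": 0},
    {"offset": [0, 0, 0.234], "dr": [0, 0, 0], "claw": 0},
  ],
)

```text
time: 15.0
ee_pos: [0.5057, 0.1971, 0.2733]
orientation: [0.706, 0.708, -0.0, 0.0]
force: [0.7, -1.2, -1.0]
finger_gap: 0.0251
gripper_force: 40.0
```

```bash
cat > k.py <<'E'
from h import *
for n in("scene","side"):
    p=cam(n);find(p,["pot","beaker1"]); c=(.5595,.4125)
    print("pred pot rim/foot box",[ [f(proj(p,[c[0]+r*np.cos(t),c[1]+r*np.sin(t),z])[k] for r,z in((.032,.08),(.04,0)) for t in np.linspace(0,6.28,40)) for k in(0,1)] for f in(min,max)])
E
python3 k.py
```

```text
pot 0.97 [364, 171, 391, 207]
beaker1 0.69 [295, 173, 323, 204]
beaker1 0.63 [330, 171, 349, 203]
pred pot rim/foot box [[np.float64(360.67088071049716), np.float64(171.6143998498326)], [np.float64(388.67529108567516), np.float64(206.05334937728867)]]
pot 0.96 [232, 318, 274, 384]
beaker1 0.9 [294, 250, 335, 296]
beaker1 0.5 [234, 320, 274, 383]
pred pot rim/foot box [[np.float64(227.97183065974582), np.float64(316.470635904766)], [np.float64(273.5706724835737), np.float64(383.08506448378296)]]
```

```bash
cat > k.py <<'E'
from h import *
from scipy.optimize import least_squares
P=[];O=[]
for n in("scene","side"):
    p=cam(n); d=search_frame(p,"pot"); P.append(p);O.append(d[0]["bbox"]); print(n,d[0])
def box(p,c):
    q=np.array([proj(p,[c[0]+r*np.cos(t),c[1]+r*np.sin(t),z]) for r,z in((.032,.08),(.04,0)) for t in np.linspace(0,6.28,60)])
    return np.r_[q.min(0),q.max(0)]
print(least_squares(lambda c:np.concatenate([box(p,c)-o for p,o in zip(P,O)]),(.56,.41)))
E
python3 k.py | grep -v -e jac -e grad
```

```text
scene {'bbox': [363.7, 170.6, 390.4, 207.3], 'conf': 0.7}
side {'bbox': [232.0, 318.9, 271.8, 382.6], 'conf': 0.88}
     message: `ftol` termination condition is satisfied.
     success: True
      status: 2
         fun: [-2.482e+00  5.335e-01 -1.191e+00 -1.747e+00 -3.926e+00
               -1.279e+00  2.097e+00  1.927e+00]
           x: [ 5.581e-01  4.149e-01]
        cost: 18.037311971611288
               [ 2.281e+02 -6.730e+01]
               ...
               [-5.401e+02 -1.851e+02]
               [-1.684e+02  4.985e+02]]
  optimality: 0.00042152583580445935
 active_mask: [ 0.000e+00  0.000e+00]
        nfev: 4
        njev: 4
```

>>> play_rows(
  rows=[
    {"offset": [0.1, 0.43, 0], "dr": [0, 0, 0], "claw": 0},
    {"offset": [0.1, 0.43, 0], "dr": [0, 0, 0], "claw": 0},
    {"offset": [0.1, 0.43, 0], "dr": [0, 0, 0], "claw": 0},
    {"offset": [0.1, 0.43, 0], "dr": [0, 0, 0], "claw": 0},
    {"offset": [0.1, 0.43, 0], "dr": [0, 0, 0], "claw": 0},
    {"offset": [0.1, 0.43, 0], "dr": [0, 0, 0], "claw": 0},
    {"offset": [0.1, 0.43, 0], "dr": [0, 0, 0], "claw": 0},
    {"offset": [0.1, 0.43, -0.06], "dr": [0, 0, 0], "claw": 0},
    {"offset": [0.1, 0.43, -0.1], "dr": [0, 0, 0], "claw": 0},
    {"offset": [0.1, 0.43, -0.12], "dr": [0, 0, 0], "claw": 0},
    {"offset": [0.1, 0.43, -0.12], "dr": [0, 0, 0], "claw": 0},
  ],
)

```text
time: 16.6
ee_pos: [0.5563, 0.4099, 0.2125]
orientation: [0.707, 0.707, -0.002, 0.001]
force: [0.7, -0.8, -0.5]
finger_gap: 0.025
gripper_force: 40.0
```

>>> play_rows(
  rows=[
    {"offset": [0, 0, -0.04], "dr": [0, 0, 0], "claw": 0},
    {"offset": [0, 0, -0.08], "dr": [0, 0, 0], "claw": 0},
    {"offset": [0, 0, -0.1], "dr": [0, 0, 0], "claw": 0},
    {"offset": [0, 0, -0.106], "dr": [0, 0, 0], "claw": 0},
    {"offset": [0, 0, -0.106], "dr": [0, 0, 0], "claw": 0},
    {"offset": [0, 0, -0.106], "dr": [0, 0, 0], "claw": 0},
  ],
)

```text
time: 17.2
ee_pos: [0.5565, 0.4131, 0.1621]
orientation: [0.706, 0.708, 0.001, -0.0]
force: [0.2, -0.4, -1.5]
finger_gap: 0.0244
gripper_force: 40.0
```

```bash
sed -i 's/(250,90,200,150)/(300,80,160,120)/; s/(200,160,200,150)/(170,200,200,220)/; s/(400,300)/(400,440)/' g.py; python3 g.py
```

```text
[0.55654617 0.41311575 0.16206375] 0.024400039864436424 [ 0.2235297  -0.42567992 -1.54727765]
```

View pics/h.png

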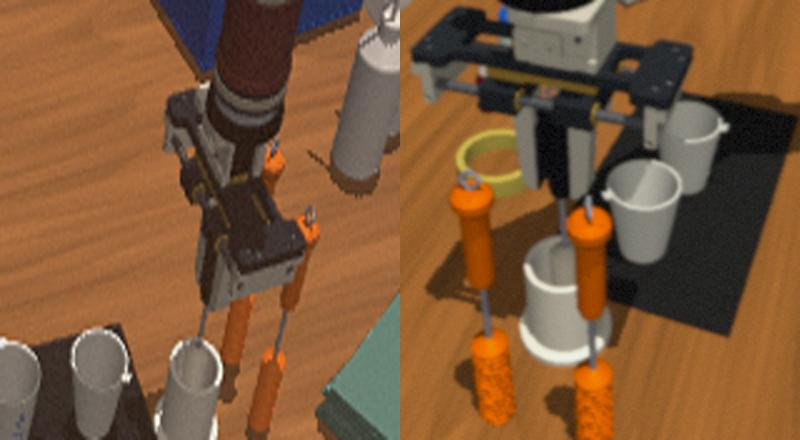

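>>> play_rows(
  rows=[
    {"offset": [0, 0, 0], "dr": [0, 0, 0], "claw": 0.6},
    {"offset": [0, 0, 0], "dr": [0, 0, 0], "claw": 0.6},
    {"offset": [0, 0, 0], "dr": [0, 0, 0], "claw": 0.6},
    {"offset": [0, 0, 0.05], "dr": [0, 0, 0], "claw": 0.6},
    {"offset": [0, 0, 0.13], "dr": [0, 0, 0], "claw": 0.6},
    {"offset": [0, 0, 0.21], "dr": [0, 0, 0], "claw": 0.6},
    {"offset": [0, 0, 0.26], "dr": [0, 0, 0], "claw": 0.6},
    {"offset": [0, 0, 0.26], "dr": [0, 0, 0], "claw": 0.6},
    {"offset": [-0.077, -0.22, 0.26], "dr": [0, 0, -0.111], "claw": 1},
    {"offset": [-0.077, -0.22, 0.26], "dr": [0, 0, -0.111], "claw": 1},
    {"offset": [-0.077, -0.22, 0.26], "dr": [0, 0, -0.111], "claw": 1},
    {"offset": [-0.077, -0.22, 0.26], "dr": [0, 0, -0.111], "claw": 1},
  ],
)

```text
time: 18.5
ee_pos: [0.5174, 0.2985, 0.2898]
orientation: [0.819, 0.573, -0.002, 0.001]
force: [0.2, 0.7, -0.2]
finger_gap: 0.0832
gripper_force: 0.0
```

```bash
python3 g.py; python3 -c "
from h import *
w=cam('wrist');find(w,['beaker1']);print(proj(w,[.5185,.303,.083]),proj(w,[.5065,.198,.083]))
a=cam('scene');find(a,['beaker1','brush_grip','pot'])
a=cam('side');find(a,['beaker1','brush_grip','pot'])
"
```

```text
[0.51737225 0.29846277 0.28983681] 0.08321473761235469 [ 0.18857043  0.65353997 -0.1840939 ]
beaker1 0.97 [267, 228, 324, 288]
beaker1 0.65 [252, 152, 312, 212]
[279.5745827  180.50838196] [298.48563642 259.7764014 ]
beaker1 0.82 [293, 173, 319, 200]
beaker1 0.55 [330, 169, 350, 202]
brush_grip 0.92 [390, 121, 415, 177]
brush_grip 0.78 [399, 138, 427, 200]
brush_grip 0.59 [374, 133, 394, 184]
brush_grip 0.16 [363, 170, 393, 205]
pot 0.7 [364, 171, 392, 206]
beaker1 0.97 [295, 251, 333, 295]
beaker1 0.65 [271, 281, 310, 331]
beaker1 0.44 [242, 245, 262, 345]
brush_grip 0.86 [193, 283, 227, 414]
brush_grip 0.82 [256, 300, 276, 420]
brush_grip 0.81 [241, 244, 261, 341]
pot 0.62 [232, 319, 274, 383]
```

View pics/h.png

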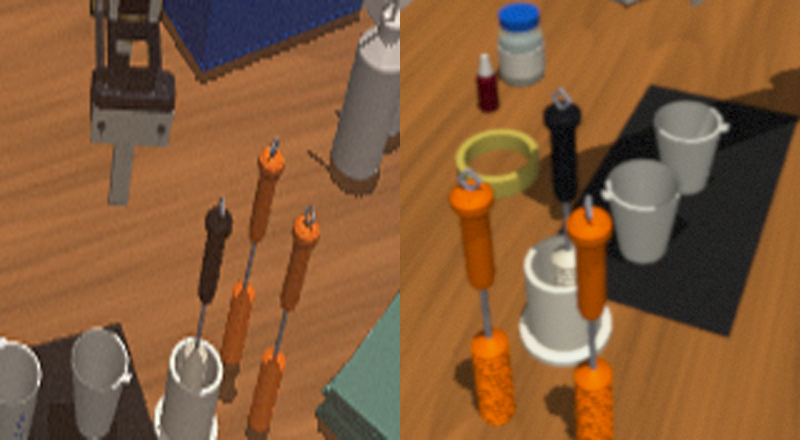

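>>> play_rows(
  rows=[
    {"offset": [0.135, -0.8, 0.02], "dr": [0, 0, -0.053], "claw": 0.45},
    {"offset": [0.135, -0.8, 0.02], "dr": [0, 0, -0.053], "claw": 0.45},
    {"offset": [0.135, -0.8, 0.02], "dr": [0, 0, -0.053], "claw": 0.45},
    {"offset": [0.135, -0.8, 0.02], "dr": [0, 0, -0.053], "claw": 0.45},
    {"offset": [0.135, -0.8, 0.02], "dr": [0, 0, -0.053], "claw": 0.45},
    {"offset": [0.135, -0.8, 0.02], "dr": [0, 0, -0.053], "claw": 0.45},
    {"offset": [0.135, -0.8, 0.02], "dr": [0, 0, -0.053], "claw": 0.45},
    {"offset": [0.135, -0.8, 0.02], "dr": [0, 0, -0.053], "claw": 0.45},
    {"offset": [0.135, -0.8, 0.02], "dr": [0, 0, -0.053], "claw": 0.45},
    {"offset": [0.135, -0.8, 0.02], "dr": [0, 0, -0.053], "claw": 0.45},
  ],
)

```text
time: 20.1
ee_pos: [0.585, -0.0999, 0.3002]
orientation: [0.864, 0.503, -0.0, -0.0]
force: [-0.6, 1.4, -0.6]
finger_gap: 0.0418
gripper_force: 0.0
```

>>> play_rows(
  rows=[
    {"offset": [0, -0.288, 0], "dr": [0, 0, 0], "claw": 0.45},
    {"offset": [0, -0.288, 0], "dr": [0, 0, 0], "claw": 0.45},
    {"offset": [0, -0.288, 0], "dr": [0, 0, 0], "claw": 0.45},
    {"offset": [0, -0.288, 0], "dr": [0, 0, 0], "claw": 0.45},
    {"offset": [0, -0.288, 0], "dr": [0, 0, 0], "claw": 0.45},
    {"offset": [0, -0.288, -0.1], "dr": [0, 0, 0], "claw": 0.45},
    {"offset": [0, -0.288, -0.2], "dr": [0, 0, 0], "claw": 0.45},
    {"offset": [0, -0.288, -0.2], "dr": [0, 0, 0], "claw": 0.45},
  ],
)

```text
time: 20.9
ee_pos: [0.5807, -0.2363, 0.1942]
orientation: [0.862, 0.508, -0.004, -0.007]
force: [-1.0, -0.4, -1.0]
finger_gap: 0.0419
gripper_force: 0.0
```

```bash
python3 -c "
from h import *
s=bot.state();print(s['ee_pos'],s['qpos'].round(2))
w=cam('wrist');a=cam('scene')
cv2.imwrite('pics/m.png',np.hstack([w['image'][:,:400],cv2.resize(a['image'][130:330,50:250],(400,420),interpolation=cv2.INTER_CUBIC)]))"
```

```text
[ 0.58071695 -0.23632206  0.1942342 ] [ 0.57  0.63 -0.38  1.5   0.25  1.07 -0.37]
```

View pics/m.png

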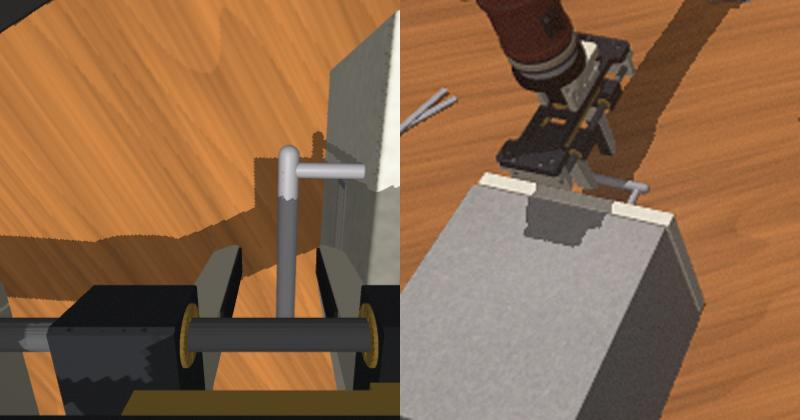

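>>> play_rows(
  grip_force=25,
  rows=[
    {"offset": [0, 0, -0.05], "dr": [0, 0, 0], "claw": 0.45},
    {"offset": [0, 0, -0.084], "dr": [0, 0, 0], "claw": 0.45},
    {"offset": [0, 0, -0.084], "dr": [0, 0, 0], "claw": 0.45},
    {"offset": [0, 0, -0.084], "dr": [0, 0, 0], "claw": 0},
    {"offset": [0, 0, -0.084], "dr": [0, 0, 0], "claw": 0},
    {"offset": [0, 0, -0.084], "dr": [0, 0, 0], "claw": 0},
    {"offset": [0, 0, -0.084], "dr": [0, 0, 0], "claw": 0},
    {"offset": [0, 0, -0.084], "dr": [0, 0, 0], "claw": 0},
    {"offset": [0, 0, -0.084], "dr": [0, 0, 0], "claw": 0},
    {"offset": [0, 0, -0.084], "dr": [0, 0, 0], "claw": 0},
  ],
)

```text
time: 22.0
ee_pos: [0.5853, -0.2415, 0.1594]
orientation: [0.863, 0.505, 0.0, 0.0]
force: [-1.9, -0.2, 4.9]
finger_gap: 0.0112
gripper_force: 25.0
```

>>> play_rows(
  rows=[
    {"offset": [-0.03, 0.017, 0], "dr": [0, 0, 0], "claw": 0},
    {"offset": [-0.065, 0.037, 0], "dr": [0, 0, 0], "claw": 0},
    {"offset": [-0.1, 0.057, 0], "dr": [0, 0, 0], "claw": 0},
    {"offset": [-0.135, 0.076, 0], "dr": [0, 0, 0], "claw": 0},
    {"offset": [-0.17, 0.096, 0], "dr": [0, 0, 0], "claw": 0},
    {"offset": [-0.205, 0.116, 0], "dr": [0, 0, 0], "claw": 0},
    {"offset": [-0.24, 0.136, 0], "dr": [0, 0, 0], "claw": 0},
    {"offset": [-0.27, 0.153, 0], "dr": [0, 0, 0], "claw": 0},
    {"offset": [-0.3, 0.17, 0], "dr": [0, 0, 0], "claw": 0},
    {"offset": [-0.325, 0.184, 0], "dr": [0, 0, 0], "claw": 0},
    {"offset": [-0.325, 0.184, 0], "dr": [0, 0, 0], "claw": 0},
    {"offset": [-0.325, 0.184, 0], "dr": [0, 0, 0], "claw": 0},
  ],
)

```text
time: 23.2
ee_pos: [0.4237, -0.1487, 0.1593]
orientation: [0.863, 0.505, 0.001, 0.0]
force: [-0.2, 2.9, 6.3]
finger_gap: 0.0112
gripper_force: 25.0
```

>>> play_rows(
  rows=[
    {"offset": [0, 0, 0], "dr": [0, 0, 0], "claw": 0.45},
    {"offset": [0, 0, 0], "dr": [0, 0, 0], "claw": 0.45},
    {"offset": [0, 0, 0], "dr": [0, 0, 0], "claw": 0.45},
    {"offset": [0, 0, 0.06], "dr": [0, 0, 0], "claw": 0.45},
    {"offset": [0, 0, 0.14], "dr": [0, 0, 0], "claw": 0.45},
    {"offset": [0, 0, 0.2], "dr": [0, 0, 0], "claw": 0.45},
    {"offset": [0, 0, 0.24], "dr": [0, 0, 0], "claw": 0.45},
    {"offset": [0, 0, 0.24], "dr": [0, 0, 0], "claw": 0.45},
  ],
)

```text
time: 24.0
ee_pos: [0.4241, -0.1502, 0.2809]
orientation: [0.863, 0.505, 0.002, 0.002]
force: [-0.5, -0.4, -0.1]
finger_gap: 0.042
gripper_force: 0.0
```

>>> play_rows(
  rows=[
    {"offset": [0.19, 0.904, 0], "dr": [0, 0, 0.053], "claw": 1},
    {"offset": [0.19, 0.904, 0], "dr": [0, 0, 0.053], "claw": 1},
    {"offset": [0.19, 0.904, 0], "dr": [0, 0, 0.053], "claw": 1},
    {"offset": [0.19, 0.904, 0], "dr": [0, 0, 0.053], "claw": 1},
    {"offset": [0.19, 0.904, 0], "dr": [0, 0, 0.053], "claw": 1},
    {"offset": [0.19, 0.904, 0], "dr": [0, 0, 0.053], "claw": 1},
    {"offset": [0.19, 0.904, 0], "dr": [0, 0, 0.053], "claw": 1},
    {"offset": [0.19, 0.904, 0], "dr": [0, 0, 0.053], "claw": 1},
    {"offset": [0.19, 0.904, 0], "dr": [0, 0, 0.053], "claw": 1},
    {"offset": [0.19, 0.904, 0], "dr": [0, 0, 0.053], "claw": 1},
    {"offset": [0.19, 0.904, 0], "dr": [0, 0, 0.053], "claw": 1},
    {"offset": [0.19, 0.904, 0], "dr": [0, 0, 0.053], "claw": 1},
  ],
)

```text
time: 25.2
ee_pos: [0.5176, 0.3004, 0.2771]
orientation: [0.819, 0.574, -0.002, 0.001]
force: [0.4, -1.2, -0.6]
finger_gap: 0.0928
gripper_force: 0.0
```

```bash
python3 -c "
from h import *
s=bot.state();print(s['ee_pos'])
a=cam('scene');b=cam('side')
find(a,['clean_beaker','drawer_handle','drawer']);find(b,['clean_beaker','drawer_handle'])
for c in((.535,-.212),):print(proj(a,[*c,.098]),proj(b,[*c,.098]))
cv2.imwrite('pics/m.png',np.hstack([cv2.resize(a['image'][100:310,40:240],(400,420),interpolation=cv2.INTER_CUBIC),cv2.resize(b['image'][80:290,200:400],(400,420),interpolation=cv2.INTER_CUBIC)]))"
```

```text
[0.5175707  0.30038861 0.27712216]
drawer_handle 0.89 [126, 160, 225, 272]
drawer 0.8 [125, 159, 225, 273]
drawer 0.6 [361, 169, 388, 202]
clean_beaker 0.69 [278, 133, 394, 223]
drawer_handle 0.63 [279, 136, 394, 223]
drawer_handle 0.25 [275, 280, 308, 332]
[167.52988943 216.0050035 ] [337.78215104 172.65588482]
```

View pics/m.png

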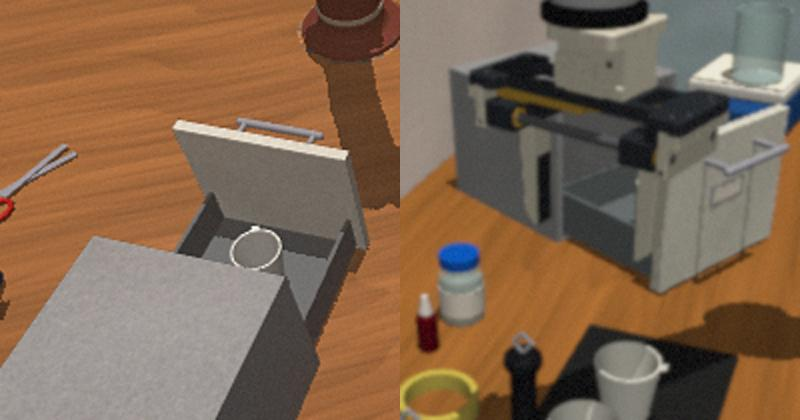

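```bash
python3 -c "
from h import *
a=cam('scene')
S=lambda u,v:(40+u/2,100+v/2)
print('clean',onz(a,*S(256,250.5),.098))
print('front',[onz(a,*S(*c),.209)[:2].round(3) for c in((177,124),(349,153))])
print('lug',onz(a,*S(256,230),.095))
p=[onz(a,*S(*c),.178)[:2].round(3) for c in((240,123),(322,135))];print('bar',p)
"
```

```text
clean [ 0.56720791 -0.21365363  0.098     ]
front [array([ 0.411, -0.278]), array([ 0.53 , -0.062])]
lug [ 0.52935832 -0.21093232  0.095     ]
bar [array([ 0.4  , -0.201]), array([ 0.457, -0.093])]
```

>>> play_rows(
  grip_force=30,
  rows=[
    {"offset": [0, 0, -0.1], "dr": [0, 0, 0], "claw": 1},
    {"offset": [0, 0, -0.2], "dr": [0, 0, 0], "claw": 1},
    {"offset": [0, 0, -0.3], "dr": [0, 0, 0], "claw": 1},
    {"offset": [0, 0, -0.36], "dr": [0, 0, 0], "claw": 1},
    {"offset": [0, 0, -0.42], "dr": [0, 0, 0], "claw": 1},
    {"offset": [0, 0, -0.436], "dr": [0, 0, 0], "claw": 1},
    {"offset": [0, 0, -0.436], "dr": [0, 0, 0], "claw": 1},
    {"offset": [0, 0, -0.436], "dr": [0, 0, 0], "claw": 0},
    {"offset": [0, 0, -0.436], "dr": [0, 0, 0], "claw": 0},
    {"offset": [0, 0, -0.436], "dr": [0, 0, 0], "claw": 0},
    {"offset": [0, 0, -0.436], "dr": [0, 0, 0], "claw": 0},
    {"offset": [0, 0, -0.436], "dr": [0, 0, 0], "claw": 0},
  ],
)

```text
time: 26.8
ee_pos: [0.5184, 0.303, 0.0618]
orientation: [0.818, 0.575, 0.001, 0.0]
force: [0.9, 0.4, 3.7]
finger_gap: 0.0676
gripper_force: 30.0
```

>>> play_rows(
  rows=[
    {"offset": [0, 0, 0.03], "dr": [0, 0, 0], "claw": 0},
    {"offset": [0, 0, 0.1], "dr": [0, 0, 0], "claw": 0},
    {"offset": [0, 0, 0.18], "dr": [0, 0, 0], "claw": 0},
    {"offset": [0, 0, 0.26], "dr": [0, 0, 0], "claw": 0},
    {"offset": [0, 0, 0.34], "dr": [0, 0, 0], "claw": 0},
    {"offset": [0, 0, 0.42], "dr": [0, 0, 0], "claw": 0},
    {"offset": [0, 0, 0.5], "dr": [0, 0, 0], "claw": 0},
    {"offset": [0, 0, 0.536], "dr": [0, 0, 0], "claw": 0},
    {"offset": [0, 0, 0.536], "dr": [0, 0, 0], "claw": 0},
  ],
)

```text
time: 27.7
ee_pos: [0.5179, 0.3038, 0.3327]
orientation: [0.818, 0.575, 0.004, -0.0]
force: [0.5, 0.2, -0.8]
finger_gap: 0.0673
gripper_force: 30.0
```

>>> play_rows(
  rows=[
    {"offset": [0.08, -0.08, 0], "dr": [0, 0, 0.04], "claw": 0},
    {"offset": [0.1, -0.16, 0], "dr": [0, 0, 0.08], "claw": 0},
    {"offset": [0.12, -0.24, 0], "dr": [0, 0, 0.12], "claw": 0},
    {"offset": [0.14, -0.32, 0], "dr": [0, 0, 0.16], "claw": 0},
    {"offset": [0.16, -0.4, 0], "dr": [0, 0, 0.2], "claw": 0},
    {"offset": [0.18, -0.48, 0], "dr": [0, 0, 0.24], "claw": 0},
    {"offset": [0.2, -0.56, 0], "dr": [0, 0, 0.28], "claw": 0},
    {"offset": [0.22, -0.64, 0], "dr": [0, 0, 0.32], "claw": 0},
    {"offset": [0.235, -0.72, 0], "dr": [0, 0, 0.36], "claw": 0},
    {"offset": [0.249, -0.8, 0], "dr": [0, 0, 0.4], "claw": 0},
    {"offset": [0.249, -0.88, 0], "dr": [0, 0, 0.447], "claw": 0},
    {"offset": [0.249, -0.94, 0], "dr": [0, 0, 0.447], "claw": 0},
  ],
)

```text
time: 28.9
ee_pos: [0.6409, -0.1714, 0.3259]
orientation: [0.253, 0.967, -0.001, -0.002]
force: [1.2, -0.1, -1.3]
finger_gap: 0.0674
gripper_force: 30.0
```

>>> play_rows(
  rows=[
    {"offset": [0, -0.184, 0], "dr": [0, 0, 0], "claw": 0},
    {"offset": [0, -0.184, 0], "dr": [0, 0, 0], "claw": 0},
    {"offset": [0, -0.184, 0], "dr": [0, 0, 0], "claw": 0},
    {"offset": [0, -0.184, 0], "dr": [0, 0, 0], "claw": 0},
  ],
)

```text
time: 29.3
ee_pos: [0.641, -0.2606, 0.3263]
orientation: [0.254, 0.967, 0.0, -0.002]
force: [0.1, 1.0, -0.3]
finger_gap: 0.0674
gripper_force: 30.0
```

```bash
python3 -c "
from h import *
s=bot.state();print(s['ee_pos'],s['qpos'].round(2))
w=cam('wrist');find(w,['clean_beaker']);print(proj(w,[.567,-.214,.098]))
cv2.imwrite('pics/m.png',w['image'])"
```

```text
[ 0.64095325 -0.26062985  0.32631375] [ 0.73  0.75 -0.89  1.07  0.55  1.55  1.04]
clean_beaker 0.71 [247, 65, 309, 134]
clean_beaker 0.18 [435, 2, 510, 30]
[283.56132609 105.85853155]
```

View pics/m.png

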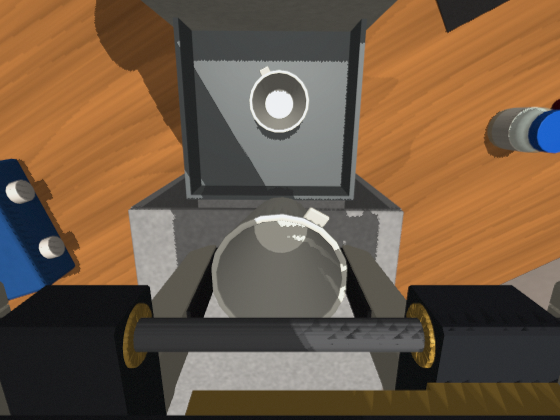

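```bash
python3 -c "
from h import *
w=cam('wrist')
print(onz(w,279,101,.098),onz(w,279,101.5,.098), bot.state()['ee_pos'])
g=w['image'][60:140,240:320]
m=cv2.inRange(g,(200,200,200),(255,255,255));ys,xs=np.nonzero(m)
print(onz(w,279,101,.022), proj(w,[.567,-.214,.098]))
print('held',proj(w,np.array(bot.state()['ee_pos'])+[0,0,.021]))
# drawer far (rear) wall & sides at z .078
for c in((187,198),(353,198)): print(onz(w,*c,.078))
"
```

```text
[ 0.56060369 -0.21313446  0.098     ] [ 0.5610897  -0.21340552  0.098     ] [ 0.64195402 -0.25702152  0.32822531]
[ 0.55845411 -0.21174524  0.022     ] [281.0042802 106.3751662]
held [282.65073635 276.0138831 ]
[ 0.60769247 -0.38043816  0.078     ]
[ 0.71613534 -0.18627919  0.078     ]
```

>>> play_rows(
  rows=[
    {"offset": [-0.08, 0.045, 0], "dr": [0, 0, 0], "claw": 0},
    {"offset": [-0.162, 0.091, 0], "dr": [0, 0, 0], "claw": 0},
    {"offset": [-0.162, 0.091, 0], "dr": [0, 0, 0], "claw": 0},
    {"offset": [-0.162, 0.091, -0.08], "dr": [0, 0, 0], "claw": 0},
    {"offset": [-0.162, 0.091, -0.16], "dr": [0, 0, 0], "claw": 0},
    {"offset": [-0.162, 0.091, -0.24], "dr": [0, 0, 0], "claw": 0},
    {"offset": [-0.162, 0.091, -0.3], "dr": [0, 0, 0], "claw": 0},
    {"offset": [-0.162, 0.091, -0.35], "dr": [0, 0, 0], "claw": 0},
    {"offset": [-0.162, 0.091, -0.39], "dr": [0, 0, 0], "claw": 0},
    {"offset": [-0.162, 0.091, -0.41], "dr": [0, 0, 0], "claw": 0},
    {"offset": [-0.162, 0.091, -0.41], "dr": [0, 0, 0], "claw": 0},
  ],
)

```text
time: 30.55
ee_pos: [0.5606, -0.2131, 0.1227]
orientation: [0.252, 0.968, -0.0, -0.001]
force: [0.2, -0.0, -0.7]
finger_gap: 0.0672
gripper_force: 30.1
```

>>> play_rows(
  rows=[
    {"offset": [0, 0, -0.02], "dr": [0, 0, 0], "claw": 0},
    {"offset": [0, 0, -0.03], "dr": [0, 0, 0], "claw": 0},
    {"offset": [0, 0, -0.03], "dr": [0, 0, 0], "claw": 0},
  ],
)

```text
time: 30.85
ee_pos: [0.5607, -0.2143, 0.1084]
orientation: [0.253, 0.967, -0.0, -0.0]
force: [0.9, -0.1, -0.5]
finger_gap: 0.0672
gripper_force: 30.1
```

>>> play_rows(
  rows=[
    {"offset": [0, 0, -0.006], "dr": [0, 0, 0], "claw": 0},
    {"offset": [0, 0, -0.006], "dr": [0, 0, 0], "claw": 0},
    {"offset": [0, 0, -0.006], "dr": [0, 0, 0], "claw": 0.9},
    {"offset": [0, 0, -0.006], "dr": [0, 0, 0], "claw": 0.9},
    {"offset": [0, 0, -0.006], "dr": [0, 0, 0], "claw": 0.9},
    {"offset": [0, 0, 0.03], "dr": [0, 0, 0], "claw": 0.9},
    {"offset": [0, 0, 0.11], "dr": [0, 0, 0], "claw": 0.9},
    {"offset": [0, 0, 0.19], "dr": [0, 0, 0], "claw": 0.9},
    {"offset": [0, 0, 0.27], "dr": [0, 0, 0], "claw": 0.9},
    {"offset": [0, 0, 0.35], "dr": [0, 0, 0], "claw": 0.9},
    {"offset": [0.162, -0.091, 0.43], "dr": [0, 0, 0], "claw": 0.9},
    {"offset": [0.162, -0.091, 0.43], "dr": [0, 0, 0], "claw": 0.9},
  ],
)

```text
time: 32.05
ee_pos: [0.6416, -0.2593, 0.3264]
orientation: [0.253, 0.967, -0.001, 0.002]
force: [0.8, 0.2, 0.5]
finger_gap: 0.0837
gripper_force: 0.0
```

```bash
cat > n.py <<'E'
from h import *
s=bot.state();print(s['ee_pos'],s['finger_gap'])
w=cam('wrist');a=cam('scene')
find(w,['clean_beaker','beaker1']);print(proj(w,[.561,-.2135,.125]),proj(w,[.561,-.2135,.098]))
find(a,['beaker1','pot']);print(proj(a,[.561,-.2135,.125]))
cv2.imwrite('pics/n.png',np.hstack([w['image'][:210,140:420],cv2.resize(a['image'][130:290,100:240],(240,210))]))
E
python3 n.py
```

```text
[ 0.64163796 -0.2593499   0.32642532] 0.08370934101550188
beaker1 0.81 [249, 62, 311, 134]
beaker1 0.47 [484, 104, 557, 152]
[280.50303661  98.59020489] [280.36978664  99.43516615]
beaker1 0.74 [153, 206, 179, 238]
beaker1 0.64 [293, 172, 317, 202]
pot 0.7 [362, 170, 389, 202]
pot 0.5 [127, 158, 225, 272]
[165.32401564 217.62050305]
```

>>> play_rows(
  rows=[
    {"offset": [-0.273, 0.914, -0.1], "dr": [0, 0, 0], "claw": 1},
    {"offset": [-0.273, 0.914, -0.1], "dr": [0, 0, 0], "claw": 1},
    {"offset": [-0.273, 0.914, -0.1], "dr": [0, 0, 0], "claw": 1},
    {"offset": [-0.273, 0.914, -0.1], "dr": [0, 0, 0], "claw": 1},
    {"offset": [-0.273, 0.914, -0.1], "dr": [0, 0, 0], "claw": 1},
    {"offset": [-0.273, 0.914, -0.1], "dr": [0, 0, 0], "claw": 1},
    {"offset": [-0.273, 0.914, -0.1], "dr": [0, 0, 0], "claw": 1},
    {"offset": [-0.273, 0.914, -0.1], "dr": [0, 0, 0], "claw": 1},
    {"offset": [-0.273, 0.914, -0.1], "dr": [0, 0, 0], "claw": 1},
    {"offset": [-0.273, 0.914, -0.1], "dr": [0, 0, 0], "claw": 1},
    {"offset": [-0.273, 0.914, -0.1], "dr": [0, 0, 0], "claw": 1},
    {"offset": [-0.273, 0.914, -0.1], "dr": [0, 0, 0], "claw": 1},
  ],
)

```text
time: 33.55
ee_pos: [0.5031, 0.1977, 0.2729]
orientation: [0.252, 0.968, -0.001, 0.0]
force: [-0.2, -0.0, 0.0]
finger_gap: 0.0931
gripper_force: 0.0
```

```bash
python3 -c "
from h import *
s=bot.state();print(s['ee_pos'])
w=cam('wrist');find(w,['beaker1']);print(proj(w,[.5065,.198,.083]))
for n in('scene','side'):
    a=cam(n);find(a,['beaker1','pot'])
    print(n,proj(a,[.5065,.198,.083]))
"
```

```text
[0.50306706 0.19766214 0.27292729]
beaker1 0.8 [249, 155, 307, 216]
[282.06969984 187.47077675]
beaker1 0.86 [153, 209, 183, 236]
beaker1 0.64 [293, 174, 320, 199]
pot 0.96 [362, 170, 389, 204]
pot 0.31 [153, 213, 179, 234]
scene [304.9601522  181.09738582]
beaker1 0.68 [296, 252, 332, 297]
beaker1 0.47 [317, 161, 330, 173]
pot 0.67 [239, 320, 282, 383]
side [312.21658429 260.52741503]
```

>>> play_rows(
  rows=[
    {"offset": [0, 0, -0.1], "dr": [0, 0, 0], "claw": 1},
    {"offset": [0, 0, -0.2], "dr": [0, 0, 0], "claw": 1},
    {"offset": [0, 0, -0.3], "dr": [0, 0, 0], "claw": 1},
    {"offset": [0, 0, -0.36], "dr": [0, 0, 0], "claw": 1},
    {"offset": [0, 0, -0.41], "dr": [0, 0, 0], "claw": 1},
    {"offset": [0, 0, -0.426], "dr": [0, 0, 0], "claw": 1},
    {"offset": [0, 0, -0.426], "dr": [0, 0, 0], "claw": 1},
    {"offset": [0, 0, -0.426], "dr": [0, 0, 0], "claw": 0},
    {"offset": [0, 0, -0.426], "dr": [0, 0, 0], "claw": 0},
    {"offset": [0, 0, -0.426], "dr": [0, 0, 0], "claw": 0},
    {"offset": [0, 0, -0.426], "dr": [0, 0, 0], "claw": 0},
    {"offset": [0, 0, -0.426], "dr": [0, 0, 0], "claw": 0},
  ],
)

```text
time: 35.15
ee_pos: [0.5051, 0.1981, 0.0611]
orientation: [0.253, 0.967, 0.0, 0.001]
force: [-0.2, -1.1, 4.2]
finger_gap: 0.0671
gripper_force: 30.0
```

>>> play_rows(
  rows=[
    {"offset": [0, 0, 0.03], "dr": [0, 0, 0], "claw": 0},
    {"offset": [0, 0, 0.1], "dr": [0, 0, 0], "claw": 0},
    {"offset": [0, 0, 0.18], "dr": [0, 0, 0], "claw": 0},
    {"offset": [0, 0, 0.26], "dr": [0, 0, 0], "claw": 0},
    {"offset": [0, 0, 0.34], "dr": [0, 0, 0], "claw": 0},
    {"offset": [0, 0, 0.42], "dr": [0, 0, 0], "claw": 0},
    {"offset": [0, 0, 0.5], "dr": [0, 0, 0], "claw": 0},
    {"offset": [0, 0, 0.55], "dr": [0, 0, 0], "claw": 0},
    {"offset": [0, 0, 0.55], "dr": [0, 0, 0], "claw": 0},
  ],
)

```text
time: 36.05
ee_pos: [0.5053, 0.2, 0.3397]
orientation: [0.253, 0.967, 0.003, 0.003]
force: [0.4, 0.4, 0.2]
finger_gap: 0.0673
gripper_force: 30.0
```

>>> play_rows(
  rows=[
    {"offset": [0.11, -0.823, 0], "dr": [0, 0, 0], "claw": 0},
    {"offset": [0.11, -0.823, 0], "dr": [0, 0, 0], "claw": 0},
    {"offset": [0.11, -0.823, 0], "dr": [0, 0, 0], "claw": 0},
    {"offset": [0.11, -0.823, 0], "dr": [0, 0, 0], "claw": 0},
    {"offset": [0.11, -0.823, 0], "dr": [0, 0, 0], "claw": 0},
    {"offset": [0.11, -0.823, 0], "dr": [0, 0, 0], "claw": 0},
    {"offset": [0.11, -0.823, 0], "dr": [0, 0, 0], "claw": 0},
    {"offset": [0.11, -0.823, 0], "dr": [0, 0, 0], "claw": 0},
    {"offset": [0.11, -0.823, 0], "dr": [0, 0, 0], "claw": 0},
    {"offset": [0.11, -0.823, 0], "dr": [0, 0, 0], "claw": 0},
    {"offset": [0.11, -0.823, 0], "dr": [0, 0, 0], "claw": 0},
  ],
)

```text
time: 37.15
ee_pos: [0.5591, -0.2112, 0.3345]
orientation: [0.252, 0.968, 0.001, -0.001]
force: [-0.4, 0.1, 0.6]
finger_gap: 0.0675
gripper_force: 30.0
```

>>> play_rows(
  rows=[
    {"offset": [0, 0, -0.08], "dr": [0, 0, 0], "claw": 0},
    {"offset": [0, 0, -0.16], "dr": [0, 0, 0], "claw": 0},
    {"offset": [0, 0, -0.24], "dr": [0, 0, 0], "claw": 0},
    {"offset": [0, 0, -0.3], "dr": [0, 0, 0], "claw": 0},
    {"offset": [0, 0, -0.34], "dr": [0, 0, 0], "claw": 0},
    {"offset": [0, 0, -0.37], "dr": [0, 0, 0], "claw": 0},
    {"offset": [0, 0, -0.39], "dr": [0, 0, 0], "claw": 0},
    {"offset": [0, 0, -0.4], "dr": [0, 0, 0], "claw": 0},
    {"offset": [0, 0, -0.4], "dr": [0, 0, 0], "claw": 0},
  ],
)

```text
time: 38.05
ee_pos: [0.5599, -0.2127, 0.1354]
orientation: [0.253, 0.968, 0.0, 0.0]
force: [1.3, -0.3, -0.7]
finger_gap: 0.0676
gripper_force: 30.0
```

Commanded 0.137; no contact. A little lower, then release and back off.

>>> play_rows(
  rows=[
    {"offset": [0, 0, -0.008], "dr": [0, 0, 0], "claw": 0},
    {"offset": [0, 0, -0.008], "dr": [0, 0, 0], "claw": 0},
    {"offset": [0, 0, -0.008], "dr": [0, 0, 0], "claw": 0.9},
    {"offset": [0, 0, -0.008], "dr": [0, 0, 0], "claw": 0.9},
    {"offset": [0, 0, -0.008], "dr": [0, 0, 0], "claw": 0.9},
    {"offset": [0, 0, 0.03], "dr": [0, 0, 0], "claw": 0.9},
    {"offset": [0, 0, 0.11], "dr": [0, 0, 0], "claw": 0.9},
    {"offset": [0, 0, 0.19], "dr": [0, 0, 0], "claw": 0.9},
    {"offset": [0, 0, 0.27], "dr": [0, 0, 0], "claw": 0.9},
    {"offset": [0, 0, 0.35], "dr": [0, 0, 0], "claw": 0.9},
    {"offset": [0.162, -0.091, 0.38], "dr": [0, 0, 0], "claw": 0.9},
    {"offset": [0.162, -0.091, 0.38], "dr": [0, 0, 0], "claw": 0.9},
  ],
)

```text
time: 39.25
ee_pos: [0.6415, -0.2602, 0.3284]
orientation: [0.254, 0.967, -0.001, 0.002]
force: [1.0, -1.0, -0.3]
finger_gap: 0.0835
gripper_force: 0.0
```

Run:
```python
from h import *
s=bot.state();print(s['ee_pos'],s['finger_gap'])
w=cam('wrist');a=cam('scene');b=cam('side')
find(w,['beaker1']);print([proj(w,[.561,-.2135,z]).round(0).tolist() for z in(.152,.125,.098)])
find(a,['beaker1','pot','brush_grip']);print(proj(a,[.561,-.2135,.152]))
find(b,['pot','brush_grip'])
rs=lambda i,w,h:cv2.resize(i,(w,h),interpolation=cv2.INTER_CUBIC)
cv2.imwrite('pics/n.png',np.hstack([rs(w['image'][:210,190:370],300,350),rs(a['image'][140:280,110:230],250,350),rs(b['image'][220:400,180:300],240,350)]))
```

```text
[ 0.64147128 -0.26016977  0.32838888] 0.08348992998652627
beaker1 0.81 [248, 62, 313, 135]
[[281.0, 97.0], [281.0, 98.0], [281.0, 99.0]]
beaker1 0.77 [150, 204, 181, 228]
pot 0.58 [360, 167, 389, 204]
brush_grip 0.79 [372, 127, 388, 181]
brush_grip 0.77 [389, 118, 414, 176]
brush_grip 0.74 [153, 203, 182, 227]
brush_grip 0.66 [160, 224, 179, 235]
[162.6938725  211.53854921]
pot 0.65 [236, 320, 282, 385]
brush_grip 0.96 [192, 287, 228, 410]
brush_grip 0.75 [260, 247, 278, 305]
brush_grip 0.59 [254, 299, 278, 419]
```

View pics/n.png

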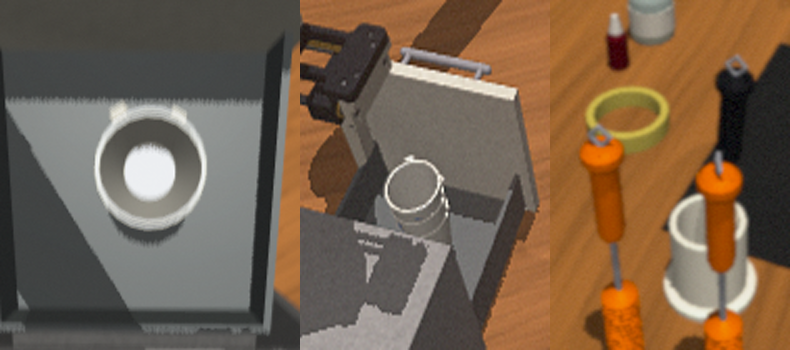

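Run:
```python
from h import *
a=cam("scene");b=cam("side")
# dark (black) pixels of handle in each view
for p,(x0,y0,x1,y1) in((a,(366,120,392,172)),(b,(255,240,285,312))):
    g=p["image"][y0:y1,x0:x1].max(2); m=(g<50)
    for r in range(0,m.shape[0],6):
        xs=np.nonzero(m[r])[0]; print(y0+r, (x0+xs.min(),x0+xs.max(),len(xs)) if len(xs) else None)
    print()
```

```text
120 None
126 None
132 None
138 None
144 (np.int64(377), np.int64(377), 1)
150 None
156 None
162 None
168 None

240 None
246 None
252 None
258 (np.int64(265), np.int64(279), 9)
264 (np.int64(264), np.int64(284), 21)
270 (np.int64(266), np.int64(284), 19)
276 (np.int64(266), np.int64(284), 19)
282 (np.int64(265), np.int64(284), 20)
288 (np.int64(265), np.int64(284), 20)
294 (np.int64(264), np.int64(284), 21)
300 (np.int64(260), np.int64(284), 20)
306 (np.int64(276), np.int64(284), 9)
```

Run:
```python
from h import *
a=cam("scene");b=cam("side")
c=a["image"].astype(int)
for v in range(128,180,4): # contrast to wood: brightness
    print(v,[int(x) for x in c[v,366:394].max(1)])
for u in(376,380,384,388):
    for v in (132,138,144):
        X=tri(a,(u,v),b,(272.5,262)); print(u,v,X.round(3),(proj(a,X)-(u,v)).round(1))
```

```text
128 [173, 179, 175, 177, 177, 178, 179, 177, 177, 176, 175, 172, 172, 180, 179, 168, 118, 180, 153, 143, 180, 177, 174, 173, 174, 172, 171, 171]
132 [171, 170, 170, 171, 170, 168, 171, 172, 174, 170, 167, 96, 54, 61, 62, 68, 61, 60, 64, 63, 62, 82, 184, 178, 171, 174, 168, 171]
136 [177, 176, 179, 181, 176, 175, 171, 171, 168, 172, 175, 169, 89, 56, 60, 61, 60, 56, 55, 62, 107, 174, 169, 167, 164, 163, 169, 164]
140 [175, 169, 172, 167, 168, 167, 166, 164, 167, 167, 164, 136, 54, 58, 60, 56, 60, 59, 79, 180, 178, 174, 172, 180, 179, 175, 173, 168]
144 [179, 176, 172, 179, 174, 180, 180, 177, 177, 177, 173, 57, 57, 58, 57, 57, 58, 69, 145, 179, 175, 174, 173, 171, 168, 165, 167, 164]
148 [168, 162, 168, 164, 175, 172, 168, 172, 176, 164, 68, 53, 60, 63, 62, 58, 61, 109, 163, 159, 157, 159, 162, 163, 164, 167, 167, 165]
152 [163, 160, 162, 160, 164, 164, 164, 169, 167, 130, 49, 57, 53, 61, 61, 56, 84, 173, 167, 164, 165, 169, 171, 176, 176, 173, 174, 173]
156 [165, 169, 170, 171, 171, 174, 175, 176, 175, 174, 165, 102, 70, 105, 169, 170, 169, 174, 172, 172, 171, 176, 174, 169, 172, 169
[... 508 characters left out ...]
, 229, 195, 121, 130, 159, 236, 236, 173, 162, 162, 162, 126, 133, 141, 144, 154]
176 [136, 145, 126, 129, 118, 128, 133, 129, 150, 150, 146, 139, 134, 148, 124, 118, 114, 112, 107, 164, 242, 150, 109, 133, 142, 150, 155, 159]
376 132 [0.515 0.402 0.228] [1.5 1.3]
376 138 [0.523 0.396 0.218] [-0. -0.]
376 144 [0.53  0.39  0.209] [-1.5 -1.3]
380 132 [0.517 0.41  0.23 ] [0.4 0.3]
380 138 [0.524 0.404 0.221] [-1.2 -1. ]
380 144 [0.531 0.397 0.212] [-2.7 -2.3]
384 132 [0.518 0.417 0.233] [-0.8 -0.7]
384 138 [0.525 0.411 0.224] [-2.3 -2. ]
384 144 [0.533 0.405 0.214] [-3.8 -3.3]
388 132 [0.519 0.425 0.236] [-1.9 -1.6]
388 138 [0.527 0.418 0.226] [-3.4 -2.9]
388 144 [0.534 0.412 0.217] [-5.  -4.2]
```

```bash
python3 k.py | grep -e " x:" -e bbox
python3 - <<'E'
from h import *
a=cam("scene");b=cam("side")
for u,v in((378.8,153),(377.2,160)): 
    for w in((271,300),(270,305),(269,312)): 
        X=tri(a,(u,v),b,w);print(X.round(3),(proj(a,X)-(u,v)).round(1))
E
```

```text
scene {'bbox': [363.1, 167.4, 388.5, 205.9], 'conf': 0.87}
side {'bbox': [238.3, 321.6, 279.1, 382.6], 'conf': 0.83}
           x: [ 5.464e-01  4.140e-01]
[0.522 0.414 0.157] [-0.8 -0.6]
[0.52  0.418 0.153] [-0.2 -0.1]
[0.517 0.423 0.146] [0.6 0.5]
[0.53  0.404 0.144] [-2.1 -1.6]
[0.529 0.408 0.138] [-1.4 -1.1]
[0.526 0.413 0.131] [-0.6 -0.5]
```

>>> play_rows(
  rows=[
    {"offset": [-0.438, 0.22, -0.07], "dr": [0, 0, -0.5], "claw": 0.45},
    {"offset": [-0.438, 0.22, -0.07], "dr": [0, 0, -0.5], "claw": 0.45},
    {"offset": [-0.438, 0.22, -0.07], "dr": [0, 0, -0.5], "claw": 0.45},
    {"offset": [-0.438, 0.22, -0.07], "dr": [0, 0, -0.5], "claw": 0.45},
    {"offset": [-0.438, 0.22, -0.07], "dr": [0, 0, -0.5], "claw": 0.45},
    {"offset": [-0.438, 0.22, -0.07], "dr": [0, 0, -0.5], "claw": 0.45},
    {"offset": [-0.438, 0.22, -0.07], "dr": [0, 0, -0.5], "claw": 0.45},
    {"offset": [-0.438, 0.22, -0.07], "dr": [0, 0, -0.5], "claw": 0.45},
    {"offset": [-0.438, 0.22, -0.07], "dr": [0, 0, -0.5], "claw": 0.45},
    {"offset": [-0.438, 0.22, -0.07], "dr": [0, 0, -0.5], "claw": 0.45},
    {"offset": [-0.438, 0.22, -0.07], "dr": [0, 0, -0.5], "claw": 0.45},
    {"offset": [-0.438, 0.22, -0.07], "dr": [0, 0, -0.5], "claw": 0.45},
  ],
)

```text
time: 41.4
ee_pos: [0.4217, -0.1487, 0.2904]
orientation: [0.863, 0.505, 0.0, 0.0]
force: [0.5, -0.9, 0.8]
finger_gap: 0.0419
gripper_force: 0.0
```

>>> play_rows(
  rows=[
    {"offset": [0, 0, 0], "dr": [0, 0, 0], "claw": 0.45},
    {"offset": [0, 0, 0], "dr": [0, 0, 0], "claw": 0.45},
  ],
)

```text
time: 41.6
ee_pos: [0.4216, -0.1489, 0.2902]
orientation: [0.863, 0.506, 0.0, -0.0]
force: [0.4, -0.3, 0.2]
finger_gap: 0.0418
gripper_force: 0.0
```

>>> play_rows(
  grip_force=25,
  rows=[
    {"offset": [0, 0, -0.08], "dr": [0, 0, 0], "claw": 0.45},
    {"offset": [0, 0, -0.16], "dr": [0, 0, 0], "claw": 0.45},
    {"offset": [0, 0, -0.22], "dr": [0, 0, 0], "claw": 0.45},
    {"offset": [0, 0, -0.26], "dr": [0, 0, 0], "claw": 0.45},
    {"offset": [0, 0, -0.26], "dr": [0, 0, 0], "claw": 0.45},
    {"offset": [0, 0, -0.26], "dr": [0, 0, 0], "claw": 0},
    {"offset": [0, 0, -0.26], "dr": [0, 0, 0], "claw": 0},
    {"offset": [0, 0, -0.26], "dr": [0, 0, 0], "claw": 0},
    {"offset": [0, 0, -0.26], "dr": [0, 0, 0], "claw": 0},
    {"offset": [0, 0, -0.26], "dr": [0, 0, 0], "claw": 0},
    {"offset": [0, 0, -0.26], "dr": [0, 0, 0], "claw": 0},
    {"offset": [0, 0, -0.26], "dr": [0, 0, 0], "claw": 0},
  ],
)

```text
time: 42.8
ee_pos: [0.4225, -0.1494, 0.161]
orientation: [0.863, 0.505, 0.001, 0.001]
force: [-0.9, -0.4, 5.3]
finger_gap: 0.0111
gripper_force: 25.0
```

>>> play_rows(
  rows=[
    {"offset": [0.01, -0.006, 0], "dr": [0, 0, 0], "claw": 0},
    {"offset": [0.025, -0.014, 0], "dr": [0, 0, 0], "claw": 0},
    {"offset": [0.045, -0.025, 0], "dr": [0, 0, 0], "claw": 0},
    {"offset": [0.065, -0.037, 0], "dr": [0, 0, 0], "claw": 0},
    {"offset": [0.085, -0.048, 0], "dr": [0, 0, 0], "claw": 0},
    {"offset": [0.105, -0.059, 0], "dr": [0, 0, 0], "claw": 0},
    {"offset": [0.125, -0.071, 0], "dr": [0, 0, 0], "claw": 0},
    {"offset": [0.145, -0.082, 0], "dr": [0, 0, 0], "claw": 0},
    {"offset": [0.165, -0.093, 0], "dr": [0, 0, 0], "claw": 0},
    {"offset": [0.185, -0.105, 0], "dr": [0, 0, 0], "claw": 0},
    {"offset": [0.2, -0.113, 0], "dr": [0, 0, 0], "claw": 0},
    {"offset": [0.215, -0.122, 0], "dr": [0, 0, 0], "claw": 0},
  ],
)

```text
time: 44.0
ee_pos: [0.5288, -0.2104, 0.1611]
orientation: [0.863, 0.505, -0.001, 0.0]
force: [-3.0, 0.1, 6.8]
finger_gap: 0.0108
gripper_force: 25.0
```

>>> play_rows(
  rows=[
    {"offset": [0.015, -0.009, 0], "dr": [0, 0, 0], "claw": 0},
    {"offset": [0.03, -0.017, 0], "dr": [0, 0, 0], "claw": 0},
    {"offset": [0.045, -0.026, 0], "dr": [0, 0, 0], "claw": 0},
    {"offset": [0.06, -0.034, 0], "dr": [0, 0, 0], "claw": 0},
    {"offset": [0.075, -0.043, 0], "dr": [0, 0, 0], "claw": 0},
    {"offset": [0.088, -0.05, 0], "dr": [0, 0, 0], "claw": 0},
    {"offset": [0.098, -0.055, 0], "dr": [0, 0, 0], "claw": 0},
    {"offset": [0.105, -0.059, 0], "dr": [0, 0, 0], "claw": 0},
    {"offset": [0.112, -0.063, 0], "dr": [0, 0, 0], "claw": 0},
    {"offset": [0.115, -0.065, 0], "dr": [0, 0, 0], "claw": 0},
    {"offset": [0.115, -0.065, 0], "dr": [0, 0, 0], "claw": 0},
    {"offset": [0.115, -0.065, 0], "dr": [0, 0, 0], "claw": 0},
  ],
)

```text
time: 45.2
ee_pos: [0.5866, -0.2435, 0.1612]
orientation: [0.863, 0.505, -0.0, 0.001]
force: [-2.0, -3.0, 5.6]
finger_gap: 0.0111
gripper_force: 25.0
```

>>> play_rows(
  rows=[
    {"offset": [0.005, -0.003, 0], "dr": [0, 0, 0], "claw": 0},
    {"offset": [0.008, -0.004, 0], "dr": [0, 0, 0], "claw": 0},
    {"offset": [0.008, -0.004, 0], "dr": [0, 0, 0], "claw": 0},
  ],
)

```text
time: 45.5
ee_pos: [0.5865, -0.2435, 0.1611]
orientation: [0.863, 0.505, -0.004, -0.003]
force: [-8.9, 2.0, 11.7]
finger_gap: 0.0107
gripper_force: 25.0
```

Against the stop: shut. Release and back off straight up.

>>> play_rows(
  rows=[
    {"offset": [0, 0, 0], "dr": [0, 0, 0], "claw": 0.42},
    {"offset": [-0.004, 0.002, 0], "dr": [0, 0, 0], "claw": 0.42},
    {"offset": [-0.004, 0.002, 0], "dr": [0, 0, 0], "claw": 0.42},
    {"offset": [-0.004, 0.002, 0], "dr": [0, 0, 0], "claw": 0.42},
    {"offset": [-0.004, 0.002, 0.06], "dr": [0, 0, 0], "claw": 0.42},
    {"offset": [-0.004, 0.002, 0.14], "dr": [0, 0, 0], "claw": 0.42},
    {"offset": [-0.004, 0.002, 0.22], "dr": [0, 0, 0], "claw": 0.42},
    {"offset": [-0.1, 0.1, 0.28], "dr": [0, 0, 0], "claw": 0.42},
    {"offset": [-0.1, 0.2, 0.28], "dr": [0, 0, 0], "claw": 0.42},
    {"offset": [-0.1, 0.3, 0.28], "dr": [0, 0, 0], "claw": 0.42},
    {"offset": [-0.1, 0.3, 0.28], "dr": [0, 0, 0], "claw": 0.42},
    {"offset": [-0.1, 0.3, 0.28], "dr": [0, 0, 0], "claw": 0.42},
  ],
)

```text
time: 46.7
ee_pos: [0.5407, -0.09, 0.3012]
orientation: [0.861, 0.508, 0.001, -0.0]
force: [0.6, -0.0, 0.1]
finger_gap: 0.0388
gripper_force: 0.0
```

```bash
python3 k.py | grep -e " x:" -e bbox
python3 - <<'E'
from h import *
a=cam("scene");b=cam("side")
find(a,["drawer","drawer_handle","brush","beaker1"]);find(b,["drawer","brush","beaker1"])
c=a["image"].astype(int)
for v in (132,140,148,152):
    xs=np.nonzero(c[v,366:398].max(1)<80)[0]+366; print(v,xs.min() if len(xs) else None,xs.max() if len(xs) else None)
c=b["image"].astype(int)
for v in range(246,312,6):
    xs=np.nonzero(c[v,230:300].max(1)<60)[0]+230; print(v,xs.min() if len(xs) else None,xs.max() if len(xs) else None)
E
```

```text
scene {'bbox': [363.4, 170.5, 391.6, 205.2], 'conf': 0.79}
side {'bbox': [237.7, 323.2, 279.3, 385.6], 'conf': 0.65}
           x: [ 5.463e-01  4.185e-01]
drawer 0.66 [88, 209, 203, 279]
drawer_handle 0.95 [90, 215, 202, 278]
brush 0.77 [388, 116, 414, 179]
brush 0.75 [372, 128, 388, 179]
brush 0.55 [400, 136, 431, 196]
drawer 0.94 [279, 118, 344, 197]
brush 0.98 [253, 300, 276, 418]
brush 0.62 [194, 285, 226, 412]
brush 0.56 [264, 252, 280, 303]
beaker1 0.17 [239, 319, 283, 384]
132 378 386
140 378 383
148 376 382
152 376 381
246 293 299
252 290 299
258 264 299
264 263 299
270 266 299
276 265 299
282 265 299
288 264 299
294 263 299
300 260 299
306 275 299
```

```bash
python3 -c "
from cell import bot
print(bot.sign_off())"
```

```text
the job is handed in; nothing more can be done
None
```

The job is handed in, but I got no verdict back. Both used beakers were brushed with two strokes each, the brush is back in its pot, and the beakers are nested in the clean one with the drawer pushed shut to its stop. The pot got knocked about 12 mm aside during the run. By my measurements the brush still stands bristles down with only a slight lean. I didn't see inside the drawer after closing it.

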